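Load the sprung spice rack in order

TASK

Load the three spice jars into the reclining spring rack in the order of the dots on its pockets: first the green-capped jar into the pocket with one dot, then the jar with the plain black cap into the pocket with two dots, last the jar whose dark cap has a red and blue top into the pocket with three dots. Each jar goes in cap up, before you start on the next: press it down on the sprung foot until you feel its stop, slide it back under the steel lip and let the spring clamp it there against the back board. Leave the mug, the honey jar, the tomato timer and the tin where they stand.

Things in the scene. Friction and masses are not known exactly. Their poses are not given: they have to be found in the camera images.
- spice_a: spice jar with green cap and a pale label, 45 mm across and 105 mm tall, about 0.11 kg, standing upright on the counter at the start. Origin: centre of its underside; z runs up its axis to the cap (cap from 85 to 105 mm; it can pivot in a weak grip).
- spice_c: spice jar with plain black cap and white-and-black label, 41 mm across and 105 mm tall, about 0.11 kg, standing upright on the counter at the start. Origin: centre of its underside; z runs up its axis to the cap (cap from 85 to 105 mm; it can pivot in a weak grip).
- spice_d: spice jar with dark cap with a red and blue disc on top and a blue label, 41 mm across and 105 mm tall, about 0.11 kg, standing upright on the counter at the start. Origin: centre of its underside; z runs up its axis to the cap (cap from 85 to 105 mm; it can pivot in a weak grip).
- rack_base: wooden base, 150x284x14 mm, fixed, of three like pockets 90 mm apart, leaning back 20 degrees, in random order. In each, lip and sprung foot sit on one insert, set by a stiff clamp (80 N) anywhere from 10 mm below to 10 mm above nominal along the pocket: not reported, to be felt. Foot spring: 2 N to start, 5 N with a jar home, 7 N at its solid stop, a steep rise in force. Origin: centre of underside.
- pocket_one: fixed wooden pocket with one dot (black, 12 mm) on its white front plate, open at its front (-x). Origin: centre of underside, 14 mm above the counter, x to its back, z up. Over its back board hangs a steel lip: in seat_one's frame y -8 to 8, front edge x = 4 mm, underside z = 105 (nominal, +-10), 6 mm thick. A jar on the free foot is 8 mm too tall to go under; at the foot's stop it has 5 mm to spare.
- seat_one (a point): centre of a jar's underside when home in the pocket with one dot, insert at nominal; z up the pocket's axis (20 degrees back from vertical), x square to it into the back board, y across. In this frame, mm: back board's face x = 22; side cheeks 53 apart, up to z = 22; foot plate x -48 to 18, 44 wide, top (+-10) at z = 8 free, -5 at its stop. Jars with centres at x = -28 to -24 clear the lip.
- pocket_two: fixed wooden pocket with two dots (black, 12 mm) on its white front plate, open at its front (-x). Origin: centre of underside, 14 mm above the counter, x to its back, z up. Over its back board hangs a steel lip: in seat_two's frame y -8 to 8, front edge x = 4 mm, underside z = 105 (nominal, +-10), 6 mm thick. A jar on the free foot is 8 mm too tall to go under; at the foot's stop it has 5 mm to spare.
- seat_two (a point): centre of a jar's underside when home in the pocket with two dots, insert at nominal; z up the pocket's axis (20 degrees back from vertical), x square to it into the back board, y across. In this frame, mm: back board's face x = 22; side cheeks 53 apart, up to z = 22; foot plate x -48 to 18, 44 wide, top (+-10) at z = 8 free, -5 at its stop. Jars with centres at x = -28 to -24 clear the lip.
- pocket_three: fixed wooden pocket with three dots (black, 12 mm) on its white front plate, open at its front (-x). Origin: centre of underside, 14 mm above the counter, x to its back, z up. Over its back board hangs a steel lip: in seat_three's frame y -8 to 8, front edge x = 4 mm, underside z = 105 (nominal, +-10), 6 mm thick. A jar on the free foot is 8 mm too tall to go under; at the foot's stop it has 5 mm to spare.
- seat_three (a point): centre of a jar's underside when home in the pocket with three dots, insert at nominal; z up the pocket's axis (20 degrees back from vertical), x square to it into the back board, y across. In this frame, mm: back board's face x = 22; side cheeks 53 apart, up to z = 22; foot plate x -48 to 18, 44 wide, top (+-10) at z = 8 free, -5 at its stop. Jars with centres at x = -28 to -24 clear the lip.
- mug_b: bystander: two-tone green and white mug, 86x121x99 mm, loose; to be left where it is. Origin: centre of its underside.
- honey_jar: bystander: glass honey jar with a grey lid, 71 mm across, 110 mm tall, loose; to be left where it is. Origin: centre of its underside.
- tomato_timer: bystander: red tomato-shaped kitchen timer, 70 mm across, 65 mm tall, loose; to be left where it is. Origin: centre of its underside.
- tuna: bystander: flat food tin, 86 mm across, 40 mm tall, loose; to be left where it is. Origin: centre of its underside.
Mind the look-alikes: they are no part of the job. What is shaped like the spice_d but orange is not meant.

How it is judged (in metres and radians):
On the way, in this order (a step that is already met when the one before it is completed fails the run):
1. the green-capped jar is home in the pocket with one dot, clamped under its lip, and let go (x of spice_a in the frame of seat_one between -0.006 and 0.008 m and y of spice_a in the frame of seat_one between -0.009 and 0.009 m and z of spice_a in the frame of seat_one between -0.015 and 0.015 m and angle between the z axis of spice_a and the z axis of seat_one, either way round below 0.08 rad and contact force between the fingers and spice_a below 0.1 N), for 0.2 s.
2. the plain black-capped jar is home in the pocket with two dots, clamped under its lip, and let go (x of spice_c in the frame of seat_two between -0.006 and 0.008 m and y of spice_c in the frame of seat_two between -0.009 and 0.009 m and z of spice_c in the frame of seat_two between -0.015 and 0.015 m and angle between the z axis of spice_c and the z axis of seat_two, either way round below 0.08 rad and contact force between the fingers and spice_c below 0.1 N), for 0.2 s.
3. the jar with a red and blue cap top is home in the pocket with three dots, clamped under its lip, and let go (x of spice_d in the frame of seat_three between -0.006 and 0.008 m and y of spice_d in the frame of seat_three between -0.009 and 0.009 m and z of spice_d in the frame of seat_three between -0.015 and 0.015 m and angle between the z axis of spice_d and the z axis of seat_three, either way round below 0.08 rad and contact force between the fingers and spice_d below 0.1 N), for 0.2 s.
At the end, for the whole second after the job is handed in: All three jars at rest, let go, cap up under the lips of their own pockets: underside within 9 mm of the seat point across, 6 mm in front to 8 mm behind, 15 mm along the pocket, axis within 0.08 rad; mug, honey jar, timer and tin within 30 mm of where they stood (all of step 1 and all of step 2 and all of step 3 and linear speed of each of spice_a, spice_c, spice_d below 0.02 m/s and distance of each of mug_b, honey_jar, tomato_timer, tuna from where it was at the start of the episode below 0.03 m); the robot touches nothing.
It fails at once if the mug is knocked away (moved more than 30 mm) (distance of mug_b from where it was at the start of the episode above 0.03 m).
It fails at once if the honey jar is knocked away (moved more than 30 mm) (distance of honey_jar from where it was at the start of the episode above 0.03 m).
It fails at once if the tomato timer is knocked away (moved more than 30 mm) (distance of tomato_timer from where it was at the start of the episode above 0.03 m).
It fails at once if the flat tin is knocked away (moved more than 30 mm) (distance of tuna from where it was at the start of the episode above 0.03 m).
It also fails if it takes over 72 s, if anything falls off the work surface, if the arm or the gripper's body presses on something with over 40 N, if the wrist force passes 120 N, or if a joint passes its speed limit or range.

ROBOT

A 7-joint arm with a two-finger parallel gripper is mounted at the origin on a cart in front of the work surface, level with it; the furniture and walls round the work are solid. World frame = base frame: x ahead of the robot, y to its left, z up, the work surface at z = 0. Lengths are in m, angles in degrees, forces in N, time in s.
With the tool pointing down it reaches from about 0.425 to 0.875 m from the base axis. Payload 4.7 kg.
Tool frame: the origin (TCP) lies at the very end of the fingers, on their centre line; the grasp point (between the pads) lies 19 mm behind it; z points along the fingers, y is the line along which they close (so a half turn about z gives the same grasp; the last joint's range is limited). The gripper opens to 87 mm and grips with 3 to 60 N. Pads are 19 mm wide; open, the fingers measure 117 mm over their backs; the gripper's body (75 mm by 190 mm) begins 51 mm behind the grasp point.
Start: joints at [65.323, 18.392, -4.016, 83.108, 1.295, 78.541, -3.26], TCP at [0.28, -0.587, 0.223] pointing down, gripper open.
Joint ranges: [-163.93, 163.93], [-17.29, 119.83], [-79.2, 71.16], [3.27, 140.29], [-89.18, 269.18], [5.43, 117.66], [-154.24, 154.24]. Speed limits (degrees/s): [147.25, 147.25, 180, 180, 180, 180, 180].

INTERFACE

Orientations are given as [roll, pitch, yaw] about the fixed x, y, z axes, in that order (R = Rz(yaw) Ry(pitch) Rx(roll)).
In Python, from cell import telemetry, cams, env gives the robot as it stands.
- The arm moves only by the tool arm_command, never from a script. Its argument "series" is text: rows parted by semicolons, each of 5 numbers parted by spaces: the shift along the tool's x, y, z in mm, then the turn about the tool's z in rad, then the closure in counts, from 0 (fully open) to 255 (shut). A call has 1 to 20 rows; each row shifts and turns the commanded pose from where the row before left it, along the tool's axes as they then stand; what a row does not reach is not made up. A row lasts 1/12 s, in which the tool goes at most 41.7 mm and 7.16 degrees, less where a joint would pass 70% of its speed; a pose out of reach is approached as far as the arm can. A call is refused whole if a number of a shift passes 41.7 or a number of a turn 0.125, either way. A call with a gripper value outside its range is refused whole. The fingers move at their own pace and stop on an object; "squeeze" is the grip in N (left out, the last holds). Time passes only in rows, so rows that do not move let the fingers close. It gives the time, the measured TCP pose, the force, the opening and the grip force at its end, in the units of the state.
- telemetry.get_obs(): the state, without advancing time (a new reading comes with each control period).
- cams.read_camera(name): name is "side" or "top" or "wrist"; returns the picture (480x640x3 uint8, blue, green, red); there is no depth.
- cams.calibration(name): a dict with "K" (3x3 intrinsics, pixels), "origin" and "rotation" of the camera in the world; the wrist camera has in their place "hand_eye" (4x4, takes a point from camera to tool coordinates, whose origin is the TCP and whose axes are the flange's). Camera axes: x right, y down, z forward; pixel columns grow to the right and rows downward; lengths in m; the calibration is good to about 2 mm. A picture is of the moment at which its call begins: read the wrist's pose just before it. calibration takes no time and is no camera call.
- env.sign_off(): hands the job in; it is judged then, once.
The state is a dict: "time_s": time; "qpos": joint angles; "joint_velocities": joint speeds; "effort": joint torques, N m; "tool_pos": TCP position; "tool_rot": TCP orientation; "force": force on the tool from outside, world axes, zero at the start; "wrist_torque": the same for the moment, N m; "grip_width": finger opening in m; "grasp_force": force on a finger pad.
Only numpy, scipy, OpenCV 4.12 (cv2) and the standard library are available. Lean on these libraries where they do the work, as an engineer would, in place of code of your own. Each camera call takes 0.05 s, during which the arm holds its last target. There are 200 camera calls.

## Working session

There is one attempt and no reset: what is moved stays moved. The work goes in short steps, Python scripts to look and compute and a tool call to move; the robot and the scene stay as the last step left them, time stands still between calls to the robot, and variables do not carry over. Pictures are saved under pics/ and viewed, at most 10 in all, crops included, and the job is handed in when it is done.

Besides the shell and the picture viewer there is one more tool, called after ">>>" as name(argument=value, ...), one argument or row to a line, values as JSON. arm_command: Moves the arm, as the interface text tells. Its arguments: {"type":"object","properties":{"series":{"type":"string"},"squeeze":{"type":"number"}},"required":["series"]}

```bash
mkdir -p pics; ls
python3 - <<'E'
from cell import telemetry, cams, env
import cv2, numpy as np
o=telemetry.get_obs()
for k in o: print(k,np.round(o[k],3))
for n in ["top","side","wrist"]:
    c=cams.calibration(n); print(n,{k:np.round(v,4).tolist() for k,v in c.items()})
for n in ["top","side"]:
    cv2.imwrite(f"pics/{n}0.png",cams.read_camera(n))
E
```

```text
pics
time_s 0.0
qpos [65.322 18.438 -4.016 83.175  1.296 78.542 -3.26 ]
joint_velocities [ 0.015  0.034 -0.045  0.044  0.032  0.007 -0.052]
effort [-0.0000e+00 -4.9129e+01 -4.0400e-01 -3.1253e+01 -6.4000e-02  4.4000e-02
  0.0000e+00]
tool_pos [ 0.279 -0.586  0.221]
tool_rot [-1.79891e+02  6.00000e-03  2.54890e+01]
force [ 0.048 -0.065 -0.167]
wrist_torque [-0.047  0.003 -0.037]
grasp_force 0.0
grip_width 0.087
top {'K': [[517.5623, 0.0, 319.4809], [0.0, 517.5623, 242.8594], [0.0, 0.0, 1.0]], 'origin': [0.4443, 0.0601, 1.5257], 'rotation': [-176.4697, -0.5115, -91.4608]}
side {'K': [[556.9515, 0.0, 315.1513], [0.0, 556.9515, 236.9638], [0.0, 0.0, 1.0]], 'origin': [0.5518, 1.3432, 0.7219], 'rotation': [-117.0999, 1.4386, 178.4929]}
wrist {'K': [[364.053, 0.0, 319.642], [0.0, 364.053, 240.9697], [0.0, 0.0, 1.0]], 'hand_eye': [[0.0004, -0.9564, -0.2922, 0.081], [1.0, 0.0004, -0.0002, 0.0003], [0.0003, -0.2922, 0.9564, -0.1629], [0.0, 0.0, 0.0, 1.0]]}
```

View pics/top0.png

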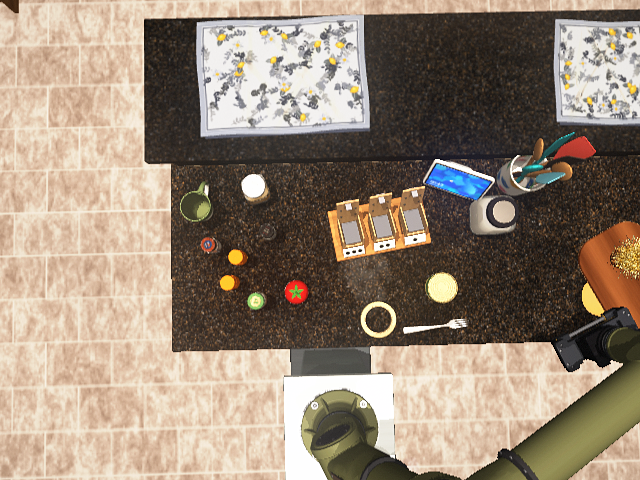

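View pics/side0.png

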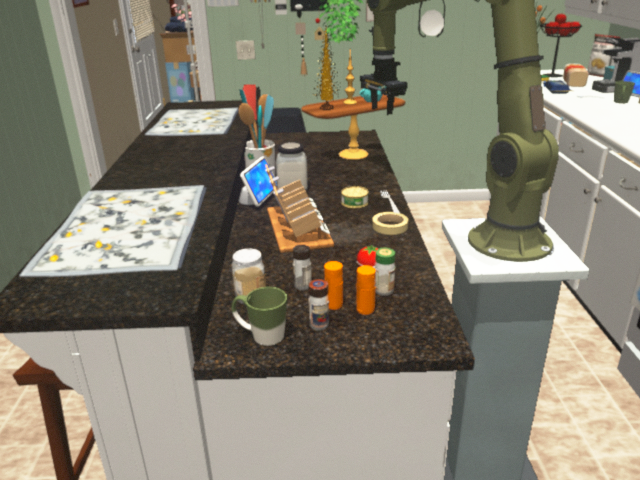

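Top view: rack near (380,225), green jar cap (256,301), black cap (267,233), red/blue cap (209,244), oranges between them. Enlarging.

Run:
```python
import cv2,numpy as np
t=cv2.imread("pics/top0.png")
a=cv2.resize(t[175:270,320:440],(600,475),interpolation=cv2.INTER_CUBIC)
b=cv2.resize(t[180:315,190:310],(600,675),interpolation=cv2.INTER_CUBIC)
c=np.zeros((600,800,3),np.uint8)
c[:317,:400]=cv2.resize(a,(400,317)); 
cv2.imwrite("pics/c1.png",np.hstack([cv2.resize(a,(440,348)),cv2.resize(b,(309,348))]))
```

```text
(no output)
```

View pics/c1.png

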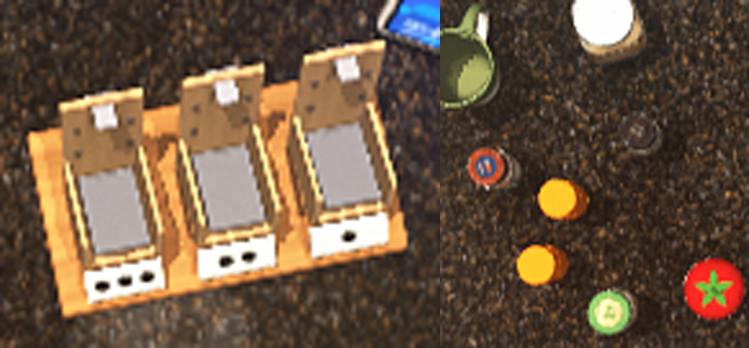

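```bash
cat > h.py <<'E'
import numpy as np
from scipy.spatial.transform import Rotation as Ro
from cell import telemetry, cams, env
def cam(n):
    c=cams.calibration(n); K=np.array(c["K"])
    if n=="wrist":
        o=telemetry.get_obs(); H=np.array(c["hand_eye"]); R=Ro.from_euler('xyz',o["tool_rot"],degrees=True).as_matrix()
        return K,R@H[:3,:3],R@H[:3,3]+np.array(o["tool_pos"])
    return K,Ro.from_euler('xyz',c["rotation"],degrees=True).as_matrix(),np.array(c["origin"])
def pix2w(n,u,v,z):
    K,R,o=cam(n); d=R@np.linalg.solve(K,[u,v,1]); return o+d*(z-o[2])/d[2]
def w2pix(n,p):
    K,R,o=cam(n); q=K@(R.T@(np.array(p)-o)); return q[:2]/q[2]
E
python3 - <<'E'
from h import *
f=lambda *a: np.round(pix2w("top",*a),4)
for nm,u,v,z in [("BL",338,261.2,.014),("BR",430.4,243.2,.014),("TL",328.2,211.3,.014),("c",267.7,231.3,.105),("d",208.6,244.9,.105),("a",256,301.2,.105),("o1",237.8,257.3,.105),("o2",229.6,282.9,.105),("tomato",296,292,.05),("honey",255,188,.11),("mug",197,206,.09)]: print(nm,f(u,v,z))
bl,br,tl=f(338,261.2,.014),f(430.4,243.2,.014),f(328.2,211.3,.014)
print(np.linalg.norm(bl-br),np.linalg.norm(bl-tl),"xdir",np.degrees(np.arctan2(*(tl-bl)[[1,0]])),"-y",np.degrees(np.arctan2(*(br-bl)[[1,0]]))+90,"centre",(br+tl)/2)
E
```

```text
BL [ 0.4822 -0.0084  0.014 ]
BR [ 0.5281 -0.2808  0.014 ]
TL [0.6295 0.0163 0.014 ]
c [0.5671 0.1869 0.105 ]
d [0.5336 0.3496 0.105 ]
a [0.3765 0.2224 0.105 ]
o1 [0.4976 0.2701 0.105 ]
o2 [0.4282 0.2936 0.105 ]
tomato [0.397  0.1149 0.05  ]
honey [0.6872 0.2191 0.11  ]
mug [0.6439 0.3836 0.09  ]
0.27624005864465057 0.1493565532542847 xdir 9.519081904991152 -y 9.564617724243817 centre [ 0.5788  -0.13225  0.014  ]
```

>>> arm_command(
  series="0 0 -5 0.093 0;0 0 -5 0.093 0;0 0 -5 0.093 0;20 -35 -2 0 0;20 -35 -2 0 0;20 -35 -2 0 0;20 -35 -2 0 0;20 -35 -2 0 0;20 -35 -2 0 0;20 -35 -2 0 0;20 -35 -2 0 0;20 -35 -2 0 0;20 -35 -2 0 0;20 -35 -2 0 0;20 -35 -2 0 0;0 0 0 0 0;0 0 0 0 0",
  squeeze=10,
)

```text
time_s: 1.52
tool_pos: [0.4476, -0.1303, 0.2616]
tool_rot: [180.0, 0.0, 9.8]
force: [-0.1, -0.6, 0.5]
grip_width: 0.0871
grasp_force: 0.0
```

Run:
```python
from h import *
import cv2,json
o=telemetry.get_obs(); print(o["time_s"],np.round(o["tool_pos"],4),np.round(o["tool_rot"],2),np.round(o["force"],2))
json.dump([list(map(float,o["tool_pos"])),list(map(float,o["tool_rot"]))],open("w1.json","w"))
cv2.imwrite("pics/w1.png",cams.read_camera("wrist"))
```

```text
1.5167 [ 0.4476 -0.1303  0.2616] [179.97   0.     9.84] [-0.08 -0.62  0.51]
```

View pics/w1.png

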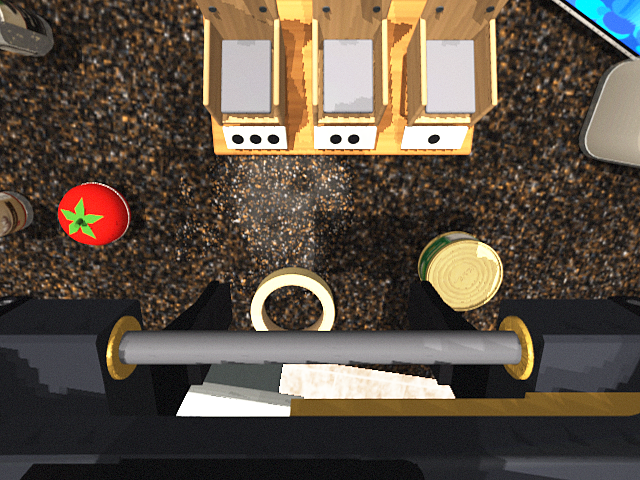

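Rack shows at the top edge (plates around v=60); the view needs to be ~90 mm further ahead.

>>> arm_command(
  series="30 0 0 0 0;30 0 0 0 0;30 0 0 0.0 0;0 0 0 0.003 0;0 0 0 0 0",
)

```text
time_s: 1.98
tool_pos: [0.5357, -0.1195, 0.26]
tool_rot: [-179.9, 0.1, 9.2]
force: [-1.8, 0.1, -0.7]
grip_width: 0.087
grasp_force: 0.0
```

Run:
```python
from h import *
import cv2,json
o=telemetry.get_obs(); print(o["time_s"],np.round(o["tool_pos"],4),np.round(o["tool_rot"],2),np.round(o["force"],2))
json.dump([list(map(float,o["tool_pos"])),list(map(float,o["tool_rot"]))],open("w2.json","w"))
im=cams.read_camera("wrist");cv2.imwrite("pics/w2f.png",im)
cv2.imwrite("pics/w2.png",cv2.resize(im[60:300,180:500],(800,600),interpolation=cv2.INTER_CUBIC))
```

```text
1.9833 [ 0.5357 -0.1195  0.26  ] [-1.799e+02  1.400e-01  9.250e+00] [-1.75  0.07 -0.67]
```

View pics/w2.png

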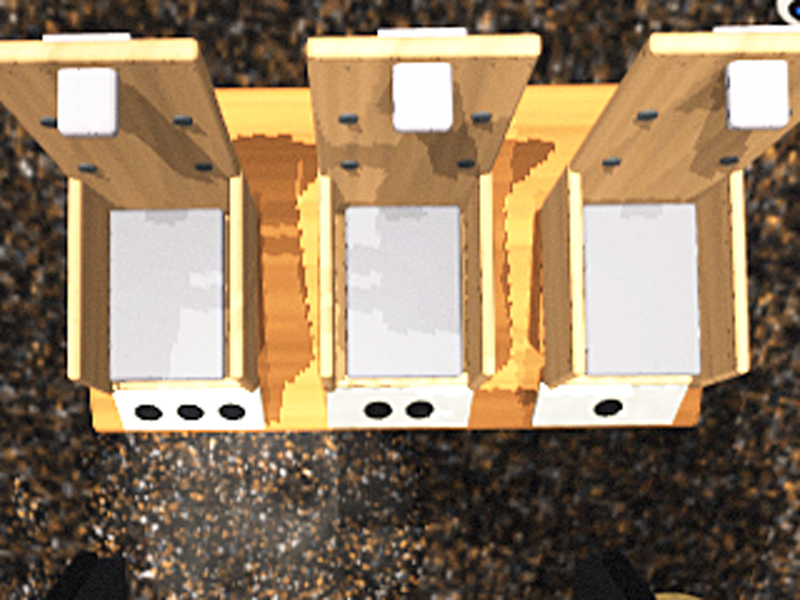

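```bash
cat > fit.py <<'E'
from h import *
import json
from scipy.optimize import least_squares
p,r=json.load(open("w2.json")); c=cams.calibration("wrist"); K=np.array(c["K"]); H=np.array(c["hand_eye"])
T=Ro.from_euler('xyz',r,degrees=True).as_matrix(); Rc=T@H[:3,:3]; oc=T@H[:3,3]+p
def proj(w):
    q=K@(Rc.T@(w-oc)); return q[:2]/q[2]
S=Ro.from_euler('y',20,degrees=True).as_matrix()
# pocket k: +1 three, 0 two, -1 one (along rack y)
D={1:([(109,210),(223,209),(110,380),(224,379)],[(58,68),(115,66),(60,135),(117,135)],(80,231)),
   0:([(346,207),(460,207),(347,376),(461,377)],[(394,64),(451,64),(394,128),(451,128)],(331,483)),
  -1:([(583,205),(696,203),(584,376),(699,374)],[(726,62),(785,60),(729,129),(788,127)],(581,733))}
def seat(x,k,d=0): 
    Y=Ro.from_euler('z',x[2]).as_matrix(); return Y@np.array([0,.09*k,0])+[x[0],x[1],x[3]], Y@S
def res(x):
    out=[]
    for k,(pl,lip,ch) in D.items():
        o,R=seat(x,k); d=x[4+k+1]
        P=[(18,22,8+d),(18,-22,8+d),(-48,22,8+d),(-48,-22,8+d),(22,8,111+d),(22,-8,111+d),(4,8,105+d),(4,-8,105+d)]
        for m,q in zip(P,pl+lip):
            out+=list(proj(o+R@(np.array(m)/1e3))-[180+q[0]/2.5,60+q[1]/2.5])
        for y,u in zip((26.5,-26.5),ch):
            out.append(proj(o+R@(np.array([-15,y,22])/1e3))[0]-180-u/2.5)
    return np.array(out+list(np.array(x[4:])/10))
s=least_squares(res,[.6,-.13,.165,.06,0,0,0],x_scale=[.01,.01,.01,.01,1,1,1],loss='soft_l1')
print(np.round(s.x,4),"yaw",np.degrees(s.x[2]),"rms",np.sqrt(np.mean(res(s.x)**2)))
print(np.round(res(s.x),1).tolist())
for k in(-1,0,1): print(k,np.round(seat(s.x,k)[0],4))
np.save("rack.npy",s.x)
E
python3 fit.py
```

```text
[ 0.59   -0.131   0.1732  0.0671 -4.7078 -3.7143 -3.1884] yaw 9.925429154343497 rms 1.4430350055852117
[-0.7, -1.5, 0.0, -1.7, -1.3, -0.3, -0.1, -0.4, -1.2, -0.4, -0.0, 0.1, 0.7, 2.8, 1.4, 2.5, 0.6, -0.8, -0.6, -1.3, 0.2, -1.8, -0.3, 0.3, 0.9, -0.6, -0.5, -0.1, 0.7, -0.4, -0.6, 4.3, 0.2, 4.0, 0.5, -1.1, -0.7, -1.3, 0.5, -1.0, 0.5, -0.6, 1.4, -0.3, 1.4, -0.3, 1.8, 0.2, -2.6, 2.9, -2.7, 3.4, 1.1, -0.3, -0.5, -0.4, -0.3]
-1 [ 0.6055 -0.2197  0.0671]
0 [ 0.59   -0.131   0.0671]
1 [ 0.5745 -0.0424  0.0671]
```

```bash
sed -i 's/(4,8,105+d),(4,-8,105+d)/(4,8,ZB+d),(4,-8,ZB+d)/; s/^from h import \*/from h import *\nimport sys; ZB=float(sys.argv[1])/' fit.py; python3 fit.py 111; python3 fit.py 108
python3 - <<'E'
from h import *
x=np.load('rack.npy')
Y=Ro.from_euler('z',x[2]).as_matrix();S=Ro.from_euler('y',20,degrees=True).as_matrix()
for k in(1,0,-1):
    o=Y@np.array([0,.09*k,0])+[x[0],x[1],x[3]]
    print(k,[np.round(w2pix("top",o+Y@S@(np.array(m)/1e3)),1).tolist() for m in[(-48,0,4),(18,0,4),(13,0,108)]])
E
```

```text
[ 0.5902 -0.131   0.1735  0.0669 -6.3441 -4.5446 -5.1229] yaw 9.942180686821906 rms 0.6899156309589588
[-0.2, -1.1, 0.3, -1.2, -0.8, -0.2, 0.2, -0.4, -0.3, 0.7, 0.7, 1.2, -1.2, 0.2, -0.2, -0.1, 0.6, -0.8, -0.6, -1.2, 0.0, -1.8, -0.3, 0.2, 0.8, -0.7, -0.6, 0.2, 0.5, -0.1, -0.3, 1.0, 0.9, 0.7, 0.5, -1.1, -1.2, -0.9, -0.2, -0.7, 0.1, -0.6, 0.7, -0.3, 0.3, 0.5, 0.5, 1.0, -0.1, -0.0, 0.3, 0.5, 1.1, -0.3, -0.6, -0.5, -0.5]
-1 [ 0.6057 -0.2196  0.0669]
0 [ 0.5902 -0.131   0.0669]
1 [ 0.5747 -0.0423  0.0669]
[ 0.5902 -0.131   0.1728  0.067  -5.1639 -4.1584 -4.0473] yaw 9.90244072907038 rms 0.93869643445828
[-0.5, -1.5, 0.2, -1.6, -1.1, -0.4, -0.0, -0.5, -0.8, -0.1, 0.3, 0.4, -0.3, 1.3, 0.6, 1.0, 0.6, -0.8, -0.6, -1.3, 0.1, -1.8, -0.4, 0.2, 0.8, -0.7, -0.5, -0.1, 0.6, -0.4, -0.4, 2.6, 0.6, 2.3, 0.5, -1.1, -0.8, -1.2, 0.3, -1.0, 0.4, -0.7, 1.1, -0.4, 1.1, -0.2, 1.5, 0.3, -1.1, 1.2, -0.9, 1.7, 1.1, -0.3, -0.5, -0.4, -0.4]
-1 [ 0.6057 -0.2197  0.067 ]
0 [ 0.5902 -0.131   0.067 ]
1 [ 0.5747 -0.0423  0.067 ]
1 [[353.5, 242.4], [348.6, 221.5], [348.7, 206.3]]
0 [[385.1, 236.1], [379.6, 215.3], [381.9, 199.7]]
-1 [[416.6, 229.8], [410.5, 209.2], [415.0, 193.1]]
```

Two-dot pocket centred at about (404,290) of the crop, three dots on the left, one dot on the right. The fit is good to about 0.7 px. Going above the green jar.

>>> arm_command(
  series="-9.8 -36.4 5 -0.008 80;-9.8 -36.4 5 0 80;-9.8 -36.4 5 0 80;-9.8 -36.4 5 0 80;-9.8 -36.4 5 0 80;-9.8 -36.4 5 0 80;-9.8 -36.4 5 0 80;-9.8 -36.4 5 0 80;-9.8 -36.4 5 0 80;-9.8 -36.4 5 0 80;0 0 0 0 80;0 0 0 0 80;0 0 0 0 80",
)

```text
time_s: 3.12
tool_pos: [0.3779, 0.2222, 0.2115]
tool_rot: [179.9, -0.0, 9.7]
force: [0.4, 0.0, -0.7]
grip_width: 0.0594
grasp_force: 0.0
```

```bash
cat > look.py <<'E'
from h import *
import cv2,sys
o=telemetry.get_obs(); print(o["time_s"],np.round(o["tool_pos"],4),np.round(o["tool_rot"],2),np.round(o["force"],2),o["grip_width"])
print("pred",np.round(w2pix("wrist",[float(a) for a in sys.argv[2:5]]),1))
cv2.imwrite(f"pics/{sys.argv[1]}.png",cams.read_camera("wrist"))
E
python3 look.py a1 .3765 .2224 .105
```

```text
3.1167 [0.3779 0.2222 0.2115] [ 1.7987e+02 -4.0000e-02  9.6700e+00] [ 0.4   0.04 -0.67] 0.05941483255879889
pred [318.6 241.1]
```

View pics/a1.png

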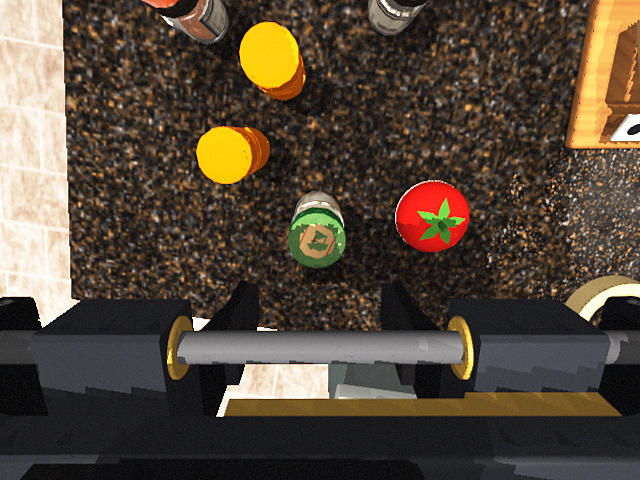

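Green cap top is centred at about (318,240), within 1 px of the prediction. Descending and gripping weakly.

>>> arm_command(
  series="-1.4 0 35 0 80;0 0 40 0 80;0 0 40 0 80;0 0 33 0 80;0 0 8 0 80;0 0 0 0 80;0 0 0 0 255;0 0 0 0 255;0 0 0 0 255;0 0 0 0 255;0 0 0 0 255;0 0 0 0 255",
  squeeze=6,
)

```text
time_s: 4.17
tool_pos: [0.3782, 0.2246, 0.0573]
tool_rot: [180.0, -0.2, 9.8]
force: [-0.1, -0.3, 7.2]
grip_width: 0.0458
grasp_force: 6.0
```

>>> arm_command(
  series="3.3 0 -1 0 255;3.3 0 -1 0 255;3.4 0 -0.7 0 255;3.4 0 -0.5 0 255;3.4 0 -0.3 0 255;3.4 0 -0.2 0 255;3.4 0 0 0 255;3.4 0 0.2 0 255;0 0 0 0 255;0 0 0 0 255",
)

```text
time_s: 5.0
tool_pos: [0.4034, 0.2285, 0.0589]
tool_rot: [-180.0, -0.0, 9.8]
force: [0.3, 1.9, 0.8]
grip_width: 0.0452
grasp_force: 6.0
```

Run:
```python
from h import *
import cv2
o=telemetry.get_obs(); print(np.round(o["tool_pos"],4),np.round(o["force"],2))
u=w2pix("side",o["tool_pos"]); print(u)
im=cams.read_camera("side"); x,y=int(u[0]),int(u[1])
cv2.imwrite("pics/s1.png",cv2.resize(im[y-70:y+70,x-90:x+60],None,fx=4,fy=4,interpolation=cv2.INTER_CUBIC))
```

```text
[0.4034 0.2285 0.0589] [0.29 1.86 0.8 ]
[373.45203378 270.47929621]
```

View pics/s1.png

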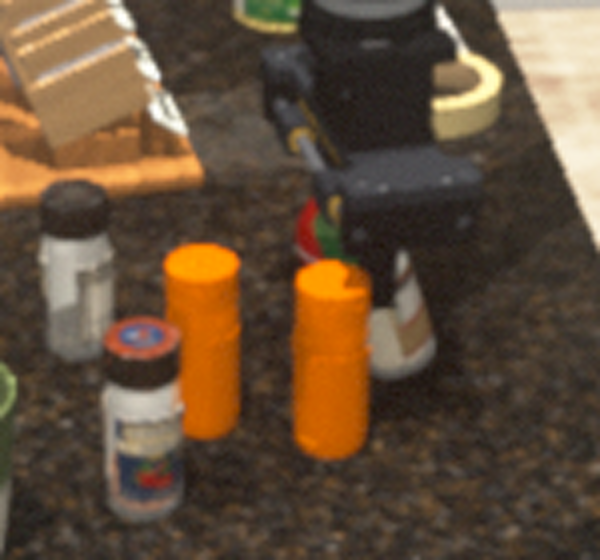

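Jar leans ≈19-20° in the gripper (edge from (405,250) to (437,345)). Firming the grip and carrying.

>>> arm_command(
  series="0 0 0 0 255;0 0 -20 0 255;0 0 -40 0 255;0 0 -40 0 255;0 0 -40 0 255;0 0 -20 0 255;0 36 0 0 255;0 40 0 0 255;0 40 0 0 255;0 40 0 0 255;0 40 0 0 255;0 40 0 0 255;0 40 0 0 255;0 40 0 0 255;0 40 0 0 255;0 40 0 0 255;0 40 0 0 255;0 40 0 0 255",
  squeeze=20,
)

```text
time_s: 6.55
tool_pos: [0.483, -0.2426, 0.2185]
tool_rot: [180.0, 0.1, 9.8]
force: [1.2, -0.6, -0.6]
grip_width: 0.0447
grasp_force: 20.0
```

>>> arm_command(
  series="28 0 8 0 255;28 0 8 0 255;28 0 8 0 255;28 0 8 0 255;28 0 8 0 255;0 0 0 0 255;0 0 0 0 255",
)

```text
time_s: 7.13
tool_pos: [0.6215, -0.2155, 0.1768]
tool_rot: [-179.9, 0.2, 9.9]
force: [-0.8, -0.1, 0.0]
grip_width: 0.0449
grasp_force: 20.0
```

```bash
cat > fr.py <<'E'
# where is the jar: grasp point in pocket frame (mm), k=-1 one,0 two,1 three
from h import *
import sys
k=int(sys.argv[1]); x=np.load('rack.npy') if 0 else np.array([.5902,-.1310,.1735,.0669])
Y=Ro.from_euler('z',x[2]).as_matrix();R=Y@Ro.from_euler('y',20,degrees=True).as_matrix()
o=Y@np.array([0,.09*k,0])+[x[0],x[1],x[3]]
t=telemetry.get_obs(); P=np.array(t["tool_pos"])+[0,0,.019]
print("t",round(t["time_s"],2),"P in frame mm",np.round(R.T@(P-o)*1e3,1),"force in frame",np.round(R.T@np.array(t["force"]),2),"tool_rot",np.round(t["tool_rot"],2))
E
python3 fr.py -1
```

```text
t 7.13 P in frame mm [-28.8   1.4 126.7] force in frame [-0.79  0.06 -0.25] tool_rot [-179.85    0.18    9.91]
```

>>> arm_command(
  series="1.7 0.7 0.6 0 255;1.6 0.7 0.6 0 255;-2.8 0 7.75 0 255;-2.8 0 7.75 0 255;-2.8 0 7.75 0 255;-2.8 0 7.75 0 255;0 0 0 0 255;0 0 0 0 255",
)

```text
time_s: 7.8
tool_pos: [0.6133, -0.2197, 0.146]
tool_rot: [-180.0, 0.1, 9.8]
force: [-0.5, 1.0, -1.6]
grip_width: 0.0448
grasp_force: 20.0
```

```bash
python3 fr.py -1
```

```text
t 7.8 P in frame mm [-26.6  -1.4  94.7] force in frame [ 0.28  1.07 -1.64] tool_rot [-1.7997e+02  8.0000e-02  9.7600e+00]
```

>>> arm_command(
  series="-0.7 0 2.8 0 255;-0.7 0 2.8 0 255;-0.7 0 2.8 0 255;-0.3 0 2.8 0 255;0 0 0 0 255;0 0 0 0 255",
)

```text
time_s: 8.3
tool_pos: [0.6117, -0.2199, 0.1354]
tool_rot: [-180.0, 0.0, 9.8]
force: [0.9, 0.5, -1.6]
grip_width: 0.0448
grasp_force: 20.0
```

```bash
python3 fr.py -1
```

```text
t 8.3 P in frame mm [-24.4  -1.3  84.2] force in frame [ 1.43  0.33 -1.23] tool_rot [-1.7999e+02  2.0000e-02  9.7900e+00]
```

>>> arm_command(
  series="-0.8 0 1.9 0 255;-0.8 0 1.9 0 255;-0.8 0 1.9 0 255;-0.7 0 1.9 0 255;0 0 0 0 255;0 0 0 0 255",
)

```text
time_s: 8.8
tool_pos: [0.6092, -0.2205, 0.1285]
tool_rot: [180.0, -0.1, 9.8]
force: [0.7, 0.5, 2.8]
grip_width: 0.0447
grasp_force: 20.0
```

```bash
python3 fr.py -1
```

```text
t 8.8 P in frame mm [-24.5  -1.4  76.9] force in frame [-0.25  0.37  2.86] tool_rot [ 1.7997e+02 -5.0000e-02  9.7900e+00]
```

>>> arm_command(
  series="-0.8 0 1.9 0 255;-0.8 0 1.9 0 255;-0.7 0 1.9 0 255;-0.7 0 1.9 0 255;0 0 0 0 255;0 0 0 0 255",
)

```text
time_s: 9.3
tool_pos: [0.6064, -0.2209, 0.1209]
tool_rot: [180.0, -0.1, 9.8]
force: [2.6, 1.1, 4.9]
grip_width: 0.0449
grasp_force: 20.0
```

```bash
python3 fr.py -1
```

```text
t 9.3 P in frame mm [-24.6  -1.4  68.7] force in frame [0.93 0.59 5.52] tool_rot [ 1.7998e+02 -7.0000e-02  9.7900e+00]
```

>>> arm_command(
  series="-0.8 0 1.9 0 255;-0.7 0 1.9 0 255;0 0 0 0 255;0 0 0 0 255",
)

```text
time_s: 9.63
tool_pos: [0.6061, -0.221, 0.1182]
tool_rot: [179.9, -0.2, 9.8]
force: [3.2, 1.1, 7.1]
grip_width: 0.0451
grasp_force: 20.0
```

```bash
python3 fr.py -1
```

```text
t 9.63 P in frame mm [-23.9  -1.4  66.1] force in frame [0.72 0.5  7.84] tool_rot [179.93  -0.22   9.82]
```

>>> arm_command(
  series="-0.8 0 1.9 0 255;0 0 0 0 255;0 0 0 0 255",
)

```text
time_s: 9.88
tool_pos: [0.6068, -0.2208, 0.1175]
tool_rot: [179.9, -0.4, 9.8]
force: [4.9, 0.9, 10.0]
grip_width: 0.0449
grasp_force: 20.0
```

```bash
python3 fr.py -1
```

```text
t 9.88 P in frame mm [-23.   -1.3  65.7] force in frame [ 1.27  0.05 11.11] tool_rot [179.88  -0.4    9.84]
```

>>> arm_command(
  series="2.4 -0.5 0.9 0 255;2.4 -0.5 0.9 0 255;2.4 0 0.9 0 255;2.4 0 0.9 0 255;2.4 0 0.9 0 255;2.4 0 0.9 0 255;2.4 0 0.9 0 255;2.4 0 0.9 0 255;0 0 0 0 255;0 0 0 0 255",
)

```text
time_s: 10.72
tool_pos: [0.6226, -0.2181, 0.1121]
tool_rot: [179.8, -0.0, 9.8]
force: [-6.6, 1.1, 22.5]
grip_width: 0.0452
grasp_force: 20.0
```

```bash
python3 fr.py -1
```

```text
t 10.72 P in frame mm [-6.1 -1.3 66.1] force in frame [-13.62   2.26  19.02] tool_rot [ 1.7984e+02 -3.0000e-02  9.7600e+00]
```

>>> arm_command(
  series="0.3 0 -1 0 255;0.3 0 -1 0 255;0 0 0 0 255;0 0 0 0 255",
)

```text
time_s: 11.05
tool_pos: [0.6225, -0.2181, 0.1122]
tool_rot: [179.9, 0.0, 9.8]
force: [-3.6, 0.4, 15.5]
grip_width: 0.045
grasp_force: 20.0
```

```bash
python3 fr.py -1
python3 - <<'E'
from h import *
import cv2
o=telemetry.get_obs()
im=cams.read_camera("side");cv2.imwrite("pics/s2f.png",im)
im2=cams.read_camera("wrist"); cv2.imwrite("pics/w3f.png",im2)
a=cv2.resize(im[170:270,255:355],(500,500),interpolation=cv2.INTER_CUBIC)
b=cv2.resize(im2[90:330,170:470],(300,240))
c=np.zeros((500,800,3),np.uint8); c[:,:500]=a; c[:240,500:]=b
cv2.imwrite("pics/m1.png",c)
E
```

```text
t 11.05 P in frame mm [-6.2 -1.3 66.2] force in frame [-8.55  0.99 13.4 ] tool_rot [1.7988e+02 4.0000e-02 9.7500e+00]
```

View pics/m1.png

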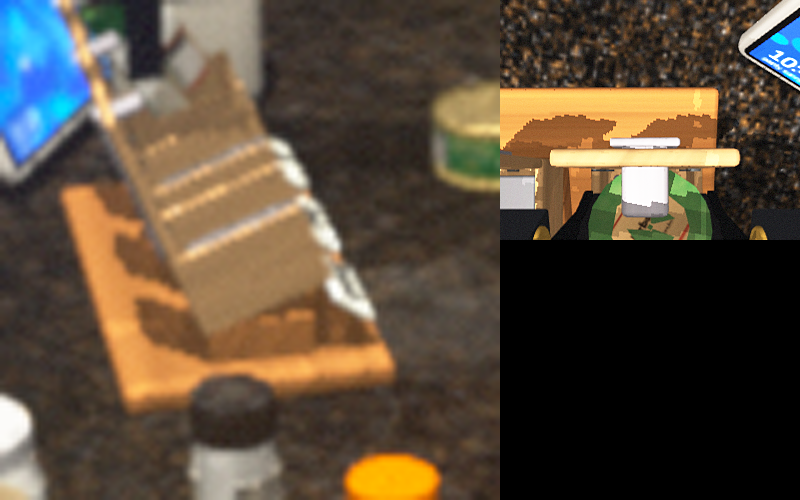

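Run:
```python
from h import *
import cv2
x=np.array([.5902,-.1310,.1735,.0669])
Y=Ro.from_euler('z',x[2]).as_matrix();R=Y@Ro.from_euler('y',20,degrees=True).as_matrix()
o=Y@np.array([0,-.09,0])+[x[0],x[1],x[3]]
im=cv2.imread("pics/w3f.png")
for cx,col in((-.5,(0,0,255)),(-7,(255,0,0))):
    pts=np.array([w2pix("wrist",o+R@np.array([cx/1e3+.0225*np.cos(t),.0225*np.sin(t),.095])) for t in np.linspace(0,6.28,60)])
    cv2.polylines(im,[pts.astype(np.int32)],True,col,1)
l=np.array([w2pix("wrist",o+R@(np.array(m)/1e3)) for m in[(4,8,105.5),(4,-8,105.5),(22,-8,105.5),(22,8,105.5)]])
cv2.polylines(im,[l.astype(np.int32)],True,(255,0,255),1)
cv2.imwrite("pics/m2.png",cv2.resize(im[140:330,220:420],(800,600)))
```

```text
(no output)
```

View pics/m2.png

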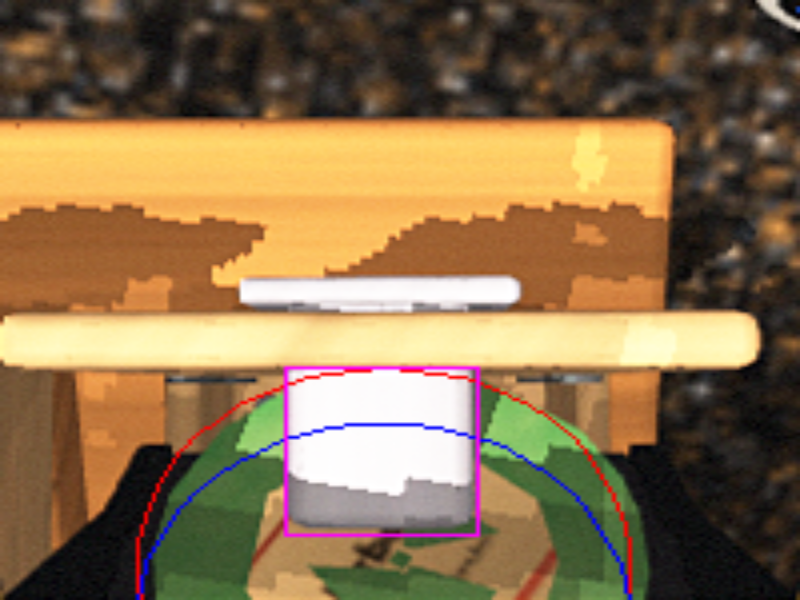

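The cap is under the lip and almost at the board (fits the red home circle at (385,370)), but the grasp point still reads x=-6, so the foot friction has over-tilted the jar and its bottom is lagging. Easing the press, then pushing back.

>>> arm_command(
  series="0.3 0 -1 0 255;0.3 0 -1 0 255;0.3 0 -1 0 255;1.9 0 0.7 0 255;1.9 0 0.7 0 255;0 0 0 0 255;0 0 0 0 255",
  squeeze=25,
)

```text
time_s: 11.73
tool_pos: [0.6234, -0.218, 0.1119]
tool_rot: [180.0, 0.5, 9.7]
force: [-10.5, 0.3, 13.0]
grip_width: 0.0449
grasp_force: 25.0
```

```bash
python3 fr.py -1
```

```text
t 11.73 P in frame mm [-5.2 -1.4 66.2] force in frame [-14.08   2.07   8.71] tool_rot [179.98   0.5    9.69]
```

>>> arm_command(
  series="0.4 0 -1 0 255;0.4 0 -1 0 255;0.4 0 -1 0 255;0.3 0 -1 0 255;1.9 0 0.7 0 255;1.9 0 0.7 0 255;0 0 0 0 255;0 0 0 0 255",
  squeeze=25,
)

```text
time_s: 12.4
tool_pos: [0.6252, -0.2179, 0.1118]
tool_rot: [-179.9, 0.9, 9.6]
force: [-14.6, -1.0, 8.9]
grip_width: 0.0448
grasp_force: 25.0
```

```bash
python3 fr.py -1
```

```text
t 12.4 P in frame mm [-3.6 -1.6 66.7] force in frame [-16.7    1.54   3.42] tool_rot [-179.92    0.93    9.63]
```

>>> arm_command(
  series="1.9 0 0.4 0 255;1.9 0 0.4 0 255;1.9 0 0.4 0 255;0 0 0 0 255;0 0 0 0 255",
)

```text
time_s: 12.82
tool_pos: [0.6273, -0.2174, 0.1098]
tool_rot: [-179.9, 1.4, 9.6]
force: [-22.7, -0.3, 10.9]
grip_width: 0.0449
grasp_force: 25.0
```

```bash
python3 fr.py -1
```

```text
t 12.82 P in frame mm [-0.9 -1.6 65.6] force in frame [-24.8    3.61   2.55] tool_rot [-179.85    1.37    9.6 ]
```

>>> arm_command(
  series="0 0 0 0 100;-1 0 0 0 95;-1 0 0 0 95;-1 0 0 0 95;0 0 0 0 95",
  squeeze=5,
)

```text
time_s: 13.23
tool_pos: [0.6354, -0.2144, 0.1122]
tool_rot: [-180.0, 0.0, 9.8]
force: [-2.0, -1.5, -0.2]
grip_width: 0.0545
grasp_force: 1.0
```

```bash
python3 fr.py -1;  cat > ov.py <<'E'
from h import *
import cv2,sys
k=int(sys.argv[1]);d=float(sys.argv[2]);r=float(sys.argv[3])/1e3
x=np.array([.5902,-.1310,.1735,.0669])
Y=Ro.from_euler('z',x[2]).as_matrix();R=Y@Ro.from_euler('y',20,degrees=True).as_matrix()
o=Y@np.array([0,.09*k,0])+[x[0],x[1],x[3]]
im=cams.read_camera("wrist"); cv2.imwrite(f"pics/{sys.argv[4]}_raw.png",im)
def ring(cx,z,col):
    pts=np.array([w2pix("wrist",o+R@np.array([cx/1e3+r*np.cos(t),r*np.sin(t),z/1e3])) for t in np.linspace(0,6.28,60)])
    cv2.polylines(im,[pts.astype(np.int32)],True,col,1); return pts
h=22-r*1e3
p=ring(h,105+d,(0,0,255)); ring(h-6,105+d,(255,0,0)); ring(h,d,(0,0,255)); ring(h-8,d,(255,0,0))
u,v=p.mean(0); y0=int(max(0,min(v-120,240))); x0=int(max(0,min(u-160,320)))
cv2.imwrite(f"pics/{sys.argv[4]}.png",cv2.resize(im[y0:y0+240,x0:x0+320],(800,600)))
E
```

```text
t 13.23 P in frame mm [ 6.3  0.1 70.7] force in frame [-2.   -1.09 -0.91] tool_rot [-179.96    0.      9.8 ]
```

>>> arm_command(
  series="-5 0 -20 0 95;-10 0 -30 0 95;-15 0 -30 0 95;-20 0 -20 0 95;-20 0 0 0 95;-20 0 0 0 95;0 0 0 0 95;0 0 0 0 95",
)

```text
time_s: 13.9
tool_pos: [0.5471, -0.2299, 0.2132]
tool_rot: [180.0, -0.1, 9.8]
force: [0.8, 0.0, -0.4]
grip_width: 0.0548
grasp_force: 0.0
```

```bash
python3 ov.py -1 -5.5 22.5 p1
```

```text
(no output)
```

View pics/p1.png

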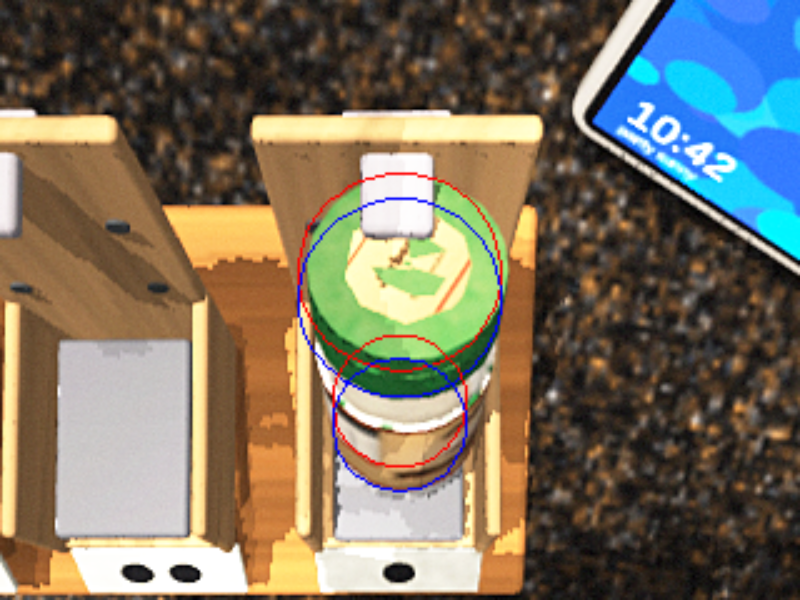

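The cap is at the board under the lip (front rim v≈365, matching the home circle). The bottom is about 8 mm short: its front edge is at v≈490, on the blue curve. I'll push the bottom home with closed fingertips. That was my last allowed picture, so I work from force and pose (and image code without viewing) from here.

```bash
cat > go.py <<'E'
# tool shifts (mm) to bring TCP to frame point of pocket k
from h import *
import sys
k,a,b,c=[float(v) for v in sys.argv[1:5]]
x=np.array([.5902,-.1310,.1735,.0669])
Y=Ro.from_euler('z',x[2]).as_matrix();R=Y@Ro.from_euler('y',20,degrees=True).as_matrix()
o=Y@np.array([0,.09*k,0])+[x[0],x[1],x[3]]
t=telemetry.get_obs(); p=np.array(t["tool_pos"]); T=Ro.from_euler('xyz',t["tool_rot"],degrees=True).as_matrix()
w=o+R@np.array([a,b,c])/1e3
print("t",round(t["time_s"],2),"TCP frame",np.round(R.T@(p-o)*1e3,1),"F frame",np.round(R.T@np.array(t["force"]),1),"target",np.round(w,4),"shift",np.round(T.T@(w-p)*1e3,1),"yaw err deg",round(np.degrees(x[2])-t["tool_rot"][2],2))
E
python3 go.py -1 -58 0 60; python3 go.py -1 -48 0 32
```

```text
t 13.95 TCP frame [-105.2    0.5  117.1] F frame [-0.2  0.3 -0.1] target [ 0.5723 -0.2255  0.1431] shift [24.7  0.4 69.9] yaw err deg 0.11
t 13.95 TCP frame [-105.2    0.5  117.1] F frame [-0.2  0.3 -0.1] target [ 0.5721 -0.2255  0.1134] shift [24.5  0.4 99.6] yaw err deg 0.11
```

>>> arm_command(
  series="12 0 10 0 255;12.5 0.4 30 0 255;0 0 30 0 255;0 0 20 0 255;0 0 9 0 255;0 0 0 0 255;0 0 0 0 255;2.8 0 1 0 255;2.8 0 1 0 255;2.8 0 1 0 255;0 0 0 0 255",
  squeeze=10,
)

```text
time_s: 14.87
tool_pos: [0.5801, -0.2253, 0.1116]
tool_rot: [179.9, -0.1, 9.8]
force: [-0.3, -0.9, 2.6]
grip_width: 0.0013
grasp_force: 1.1
```

```bash
python3 go.py -1 -33 0 32
```

```text
t 14.87 TCP frame [-39.9  -1.1  33.1] F frame [-1.3 -0.8  2.3] target [ 0.586  -0.2231  0.1083] shift [ 6.1 -1.1  3.4] yaw err deg 0.15
```

Likely first contact. Keep pushing.

>>> arm_command(
  series="1.4 -0.5 0.5 0 255;1.4 -0.5 0.5 0 255;1.4 0 0.5 0 255;1.4 0 0.5 0 255;0 0 0 0 255;0 0 0 0 255",
)

```text
time_s: 15.37
tool_pos: [0.5837, -0.2232, 0.1079]
tool_rot: [-180.0, 0.1, 9.8]
force: [-4.9, -0.9, 0.1]
grip_width: 0.0005
grasp_force: 2.7
```

```bash
python3 go.py -1 -33 0 32
```

```text
t 15.37 TCP frame [-35.    0.3  30.9] F frame [-4.7 -0.  -1.6] target [ 0.586  -0.2231  0.1083] shift [ 2.2  0.3 -0.4] yaw err deg 0.17
```

>>> arm_command(
  series="1.4 0 0.5 0 255;1.4 0 0.5 0 255;1.4 0 0.5 0 255;0 0 0 0 255;0 0 0 0 255",
)

```text
time_s: 15.78
tool_pos: [0.5854, -0.2231, 0.106]
tool_rot: [-179.9, 0.4, 9.7]
force: [-10.6, -0.9, 3.0]
grip_width: 0.0
grasp_force: 5.5
```

```bash
python3 go.py -1 -33 0 32
```

```text
t 15.78 TCP frame [-32.7   0.1  29.7] F frame [-11.    0.9  -0.8] target [ 0.586  -0.2231  0.1083] shift [ 0.5  0.1 -2.3] yaw err deg 0.22
```

>>> arm_command(
  series="1.9 0 0.5 0 255;1.9 0 0.5 0 255;0 0 0 0 255;0 0 0 0 255",
)

```text
time_s: 16.12
tool_pos: [0.5861, -0.2246, 0.1057]
tool_rot: [180.0, 0.8, 9.6]
force: [-17.7, -3.6, 10.7]
grip_width: 0.0006
grasp_force: 10.4
```

```bash
python3 go.py -1 -33 0 32
```

```text
t 16.12 TCP frame [-32.2  -1.5  29.5] F frame [-20.6  -0.4   3.9] target [ 0.586  -0.2231  0.1083] shift [ 0.1 -1.5 -2.6] yaw err deg 0.32
```

>>> arm_command(
  series="-6 0 -2 0 255;-14 0 -2 0 255;-20 0 -20 0 255;-4 0 -40 0 95;0 0 -40 0 95;0 0 -5 0 95;0 0 0 0 95;0 0 0 0 95",
)

```text
time_s: 16.78
tool_pos: [0.5501, -0.2285, 0.2153]
tool_rot: [180.0, -0.1, 9.8]
force: [-0.1, -0.6, -0.4]
grip_width: 0.0262
grasp_force: 0.0
```

```bash
python3 go.py -1 -105.2 0.5 117.1; python3 ov.py -1 -5.5 22.5 p2
python3 - <<'E'
import cv2,numpy as np
a=cv2.imread("pics/p1_raw.png");b=cv2.imread("pics/p2_raw.png")
g=cv2.absdiff(a,b).sum(2); ys,xs=np.where(g>90); print(len(ys))
A=cv2.imread("pics/p1.png");B=cv2.imread("pics/p2.png")
for v in range(340,550,8): print(v,A[v,385:415].mean(0).astype(int),B[v,385:415].mean(0).astype(int))
E
```

```text
t 16.78 TCP frame [-103.7    0.8  120.2] F frame [-0.1 -0.6 -0.5] target [ 0.5477 -0.2293  0.2129] shift [-2.5  0.3  2.4] yaw err deg 0.1
74088
340 [120 215 158] [ 64  89 252]
348 [117 215 152] [117 215 151]
356 [122 201 133] [119 215 158]
364 [38 89 32] [213  64  46]
372 [ 26  57 116] [115 216 149]
380 [40 90 32] [ 67 137 138]
388 [39 89 29] [32 72 28]
396 [239  14  12] [35 77 32]
404 [196 221 234] [185  19   2]
412 [191 217 229] [175 204 219]
420 [178 205 219] [170 198 213]
428 [213 232 226] [214 233 223]
436 [100 163 212] [ 75 124 167]
444 [111 175 218] [ 91 135 172]
452 [124 182 222] [ 92 131 166]
460 [133 191 229] [39 65 89]
468 [107 160 226] [ 20  38 179]
476 [ 52  84 116] [203 203 206]
484 [ 74 119 158] [206 206 209]
492 [187 127 133] [231 103 105]
500 [198 196 201] [207 206 211]
508 [209 208 211] [208 206 211]
516 [218 217 220] [207 205 210]
524 [222 222 224] [208 207 211]
532 [229 228 229] [222 221 223]
540 [165 177 201] [231 231 233]
548 [230 241 244] [168 173 191]
```

Jar/plate edge has moved from v≈490 to v≈470, on the home curve: the green jar is home. Now to the black cap.

>>> arm_command(
  series="0 -30 0 0 95;0 -38 0 0 95;0 -38 0 0 95;0 -38 0 0 95;0 -38 0 0 95;0 -38 0 0 95;0 -38 0 0 95;20 -38 0 0 95;23 -38 0 0 95;23 -38 0 0 95;22 -34 0 0 95;0 0 0 0 95;0 0 0 0 95",
)

```text
time_s: 17.92
tool_pos: [0.563, 0.1832, 0.2123]
tool_rot: [-179.8, 0.2, 10.1]
force: [-0.5, -0.5, -0.2]
grip_width: 0.0549
grasp_force: 0.0
```

```bash
cat > hc.py <<'E'
from h import *
import cv2,sys
j=[float(a) for a in sys.argv[1:3]]
o=telemetry.get_obs(); print(o["time_s"],np.round(o["tool_pos"],4),np.round(o["tool_rot"],2),o["grip_width"])
pr=w2pix("wrist",j+[.105]); e=w2pix("wrist",[j[0],j[1]+.0205,.105]); rr=np.linalg.norm(e-pr); print("pred",np.round(pr,1),"r",round(rr,1))
im=cams.read_camera("wrist"); cv2.imwrite(f"pics/{sys.argv[3]}.png",im)
g=cv2.medianBlur(cv2.cvtColor(im,cv2.COLOR_BGR2GRAY),5)
for p2 in (30,22,16):
    c=cv2.HoughCircles(g,cv2.HOUGH_GRADIENT,1,8,param1=60,param2=p2,minRadius=int(rr*.85),maxRadius=int(rr*1.12))
    if c is None: continue
    for u,v,r in c[0]:
        if np.hypot(u-pr[0],v-pr[1])<25: print(p2,np.round([u,v,r],1),np.round(pix2w("wrist",u,v,.105),4))
E
python3 hc.py .5671 .1869 c_look
python3 - <<'E'
import cv2,numpy as np
im=cv2.imread("pics/c_look.png"); g=cv2.GaussianBlur(cv2.cvtColor(im,cv2.COLOR_BGR2GRAY),(5,5),0)
for v in range(180,304,8): print(v,''.join('%3d '%x for x in g[v,250:390:6]))
E
```

```text
17.9167 [0.563  0.1832 0.2123] [-179.83    0.24   10.15] 0.05489970167749457
pred [316.1 232.6] r 26.7
16 [311.5 220.5  25.1] [0.5763 0.1891 0.105 ]
180  55  88  74  63  45  42  42  51  84  56  34  40  42  25  44  55  57  48  55  72  96  67  39  79 
188  32  59  44  33  35  25  37  43  36  84  74  70  45  33  41 119  50  36  84  30  55  45  68  36 
196  30  36  57  39  36  40  26  25 133 198 175 178 239  80  40  27  39  38  33  36  32  38  48  51 
204  67  47  33  44  52 102  75  84  39  34  49  56  31  54 127  43  32  21  42  43  42  38  47  51 
212  41  34  82  36  30  39  55  38  82  60  52  51  62  82  56  29  36  27  44  70  71  78  62  67 
220  60  37  59  36  50  55  54  57  51  50 105  48  64  56  80  30  19  31  32  33  34  23  23  35 
228  70  54  27  38  99  57  44  53  48 101  34  36  55  28  32  29  34  37  22  37  62  34  35  22 
236  72  89  48  47  39  30  33  29  32  29  28 122  37  27  29  24  26  36  37  34  37  39  32  74 
244  96  41  41  44  36  56  35  46  40  26  36  27  30  29  26  29  31  34  36  30  41  19  23  40 
252  31  34  55  60  34  45  49  47  29  25  31  34  25  22  31  29  36  37  34  15  20  27  40  53 
260  25  37  17  25  33  27  37  54  75  22  14  19  16  35  16  15  17  25  24  29  47  42  28  37 
268  23  34  25  38  38  38  35  35  41  22  14  15  20  17  16  32  13  18  35  35  20  30  19  25 
276  33  28  23  42  71  48  33  39  36  29  23  19  18  17  19  19  14  19  18  19  22  37  34  75 
284  13  26  28  83  33  38  36  24  48  35  30  17  39  35  52  35  45  42  17  22  26  29  25  13 
292  19  22  22  30  71  40  53  21  43  28  36  31  34  43  85  53  53  54  29  32  86  58  21  21 
300  21  21  21  34  43  42  35  25  33  66  56  26  41  48  34  40  44  26  28  48  39  24  21  21
```

Run:
```python
from h import *
import cv2
print("side c",pix2w("side",301.7,248,.105),"d",pix2w("side",318.7,284.5,.105))
print("proj top est c in side",w2pix("side",[.5671,.1869,.105]),w2pix("side",[.5671,.1869,0]),"hough",w2pix("side",[.5763,.1891,.105]))
for J in([.5671,.1869],[.5763,.1891]): print("wrist bottom +x edge",w2pix("wrist",[J[0]+.0205,J[1]+.0035,0]),"cap far/near",w2pix("wrist",[J[0]+.0205,J[1]+.0035,.105]),w2pix("wrist",[J[0]-.0205,J[1]-.0035,.105]))
im=cv2.imread("pics/c_look.png"); g=cv2.cvtColor(im,cv2.COLOR_BGR2GRAY)
for v in range(180,264,4): print(v,''.join('%3d '%x for x in cv2.GaussianBlur(g,(3,3),0)[v,270:360:4]))
s=cv2.imread("pics/side0.png"); sg=cv2.cvtColor(s,cv2.COLOR_BGR2GRAY)
for v in range(240,294,4): print(v,''.join('%3d '%x for x in sg[v,286:320]))
```

```text
side c [0.56860407 0.19159179 0.105     ] d [0.53394591 0.35514017 0.105     ]
proj top est c in side [302.32961696 247.03558565] [303.86233677 285.0067756 ] hough [298.41924765 247.61200125]
wrist bottom +x edge [314.34589345 185.09708618] cap far/near [312.2784211 205.8842494] [312.34524682 257.7828565 ]
wrist bottom +x edge [313.74300712 175.85613017] cap far/near [311.43190855 193.44827337] [311.53605784 246.39574748]
180  40  46  48  53  42  46  50  87  49  48  32  44  29  41  38  25  43  35  52  58  71  45  54 
184  35  38  26  46  51  28  24  42  75  64  73  59  46  44  34  42  60  54  61  60  28  19  40 
188  22  35  29  26  37  42  38  36  73  48  68  72  66  43  37  30  39 127  55  53  47  35  88 
192  22  48  67  66  48  44  50  57 124 193 194 181 146  49  47  30  29  79  44  28  38  27  44 
196  42  35  44  50  26  31  26 142 131 197 179 187 198 253 149  42  41  23  42  38  59  29  33 
200  26  48 102  46  55  35  42 131  56  26  25  28  30  44 151 165  48  21  32  42  39  53  43 
204  35  52 121  87  75  65 152  32  29  42  49  70  34  27  20 139 134  40  44  33  19  35 
[... 2635 characters left out ...]
  56  59  65  69  68  61  59  58  76 122 160 164 158 149 139 128 111 110 127 147 169 166 154 146 124  86  59  59  60  58  61  57  53  58 
280  60  56  54  47  54  54  59  57  65  96 118 113 110 109 111 112 107 113 127 133 152 147 131 129 107  90  79  87  96  98 101 103 106 106 
284  46  55  62  71  54  49  49  52  74  99 113 117 117 118 123 113 111 117 124 116 131 134 115 103 103 102 103  96 109 128 135 127 120 119 
288  49  49  48  49  48  50  49  54  52  64  76  81  94  99 104 102 105 104  94  98  96  86  66  48  54  67  85 107 123 117 109 118 121 122 
292  59  54  47  41  47  50  55  60  60  52  46  42  45  50  45  46  49  53  61  66  72  61  49  40  40  41  42  45  46  43  42  47  45  44
```

Code reading puts the black cap at about (312,226) in the wrist picture. Combined with the side view, the jar is at ≈(0.570, 0.187).

>>> arm_command(
  series="3.8 -1.3 30 0.004 95;3.8 -1.4 40 0 95;0 0 40 0 95;0 0 37 0 95;0 0 8 0 95;0 0 0 0 95;0 0 0 0 95;0 0 0 0 255;0 0 0 0 255;0 0 0 0 255;0 0 0 0 255;0 0 0 0 255",
  squeeze=6,
)

```text
time_s: 18.97
tool_pos: [0.572, 0.1844, 0.0611]
tool_rot: [-180.0, -0.1, 9.6]
force: [-0.8, 2.0, 2.6]
grip_width: 0.0458
grasp_force: 5.9
```

>>> arm_command(
  series="3.3 0 -1 0 255;3.3 0 -0.9 0 255;3.4 0 -0.6 0 255;3.4 0 -0.4 0 255;3.4 0 -0.2 0 255;3.4 0 -0.1 0 255;3.4 0 0.1 0 255;3.4 0 0.3 0 255;0 0 0 0 255;0 0 0 0 255",
)

```text
time_s: 19.8
tool_pos: [0.5981, 0.188, 0.0626]
tool_rot: [180.0, 0.0, 9.6]
force: [0.8, 1.1, -1.2]
grip_width: 0.0405
grasp_force: 6.0
```

Run:
```python
from h import *
import cv2
o=telemetry.get_obs(); p=np.array(o["tool_pos"]); print(p,o["force"])
im=cams.read_camera("side"); cv2.imwrite("pics/s3.png",im); g=cv2.cvtColor(im,cv2.COLOR_BGR2GRAY)
u=w2pix("side",p).astype(int); print(u)
for a in (0,10,20,25):
    t=np.radians(a); P=p+[0,0,.019]; d=np.array([np.sin(t)*.985,np.sin(t)*.17,np.cos(t)])
    b=P-d*.076; n=np.array([np.cos(t)*.985,np.cos(t)*.17,-np.sin(t)])
    print(a,"bottom corners",w2pix("side",b-n*.0205),w2pix("side",b+n*.0205),"at z40 edges",w2pix("side",b+d*.04-n*.0205),w2pix("side",b+d*.04+n*.0205))
for v in range(u[1]-8,u[1]+34,3): print(v,''.join('%3d '%x for x in g[v,u[0]-22:u[0]+28]))
```

```text
[0.59806498 0.1879765  0.06262156] [ 0.77969344  1.11450001 -1.21951592]
[289 263]
0 bottom corners [299.35669989 282.67558858] [282.71235205 284.78065475] at z40 edges [298.72418706 268.49251821] [281.84912109 270.5551676 ]
10 bottom corners [304.48866862 280.36799194] [288.26115018 284.92711839] at z40 edges [301.09253077 266.7180386 ] [284.62465375 271.30810208]
20 bottom corners [309.18571689 277.34980456] [293.82734509 284.22979073] at z40 edges [303.12094955 264.63103315] [287.54074621 271.6115552 ]
25 bottom corners [311.32928762 275.59933322] [296.56819696 283.57127035] at z40 edges [303.98841927 263.48874946] [289.0247548  271.59206839]
255  47  51  55  58  59  63  58  47  50  53  49  37  32  32  34  33  33  32  25  31  23  31  28  32  23  23  30  28  31  32  32  40  41  41  40  37  42  45  47  41  45  41  33  38  32  35  36  40  43  39 
258  63  67  63  58  55  52  60  65  66  65  62  64  61  60  59  64  70  83  73  41  32  25  29  32  33  28  27  30  65 101 125 124 102  59  39  37  41  33  37  38  36  34  31  40  42  41  39  38  36  42 
261  41  41  45  50  63  70  64  59 
[... 1722 characters left out ...]
0  97  98  99  95  87  70  47  31  29  32  19  33  54  87 107 113 109  99  96  95 106 
288 103 100  99 102 105 109 118 135 139 115 114 115  93  61  52  54  44  41  33  36  32  48  65  75  86  93  95  89  79  74  75  61  49  32  23  26  34  27  20  31  26  34  40  54  70  83 105 124 117 111 
291  96  91  95  94  96  93  95  95  93  93  91  93  93  94 107 123 117  85  55  52  45  31  36  34  36  37  33  34  34  24  28  34  28  21  31  29  25  31  30  30  18  38  42  45  44  42  48  46  44  45 
294  95  94  93  93  95  95  95  95  95  94  92  93  91  91  88  86  93 126 157 135  62  40  38  41  37  34  37  37  29  31  28  28  33  30  38  31  33  34  33  42  36  40  43  42  39  42  41  42  42  42
```

Edge readings from the side picture show only ~8° of lean and no load on the counter. Pressing down slightly and tilting further.

>>> arm_command(
  series="0 0 1.5 0 255;0 0 1.5 0 255;0 0 0 0 255;0 0 0 0 255",
)

```text
time_s: 20.18
tool_pos: [0.5984, 0.1889, 0.0612]
tool_rot: [-180.0, -0.1, 9.6]
force: [-1.2, 0.6, 5.3]
grip_width: 0.0407
grasp_force: 6.0
```

>>> arm_command(
  series="2.8 0 -0.2 0 255;2.8 0 -0.1 0 255;2.8 0 0 0 255;2.8 0 0 0 255;2.8 0 0.1 0 255;2.8 0 0.2 0 255;0 0 0 0 255;0 0 0 0 255",
)

```text
time_s: 20.85
tool_pos: [0.6155, 0.1916, 0.0612]
tool_rot: [-180.0, -0.1, 9.6]
force: [-0.3, 1.4, 5.9]
grip_width: 0.0406
grasp_force: 6.0
```

```bash
cat > sd.py <<'E'
from h import *
import cv2,sys
o=telemetry.get_obs(); p=np.array(o["tool_pos"]); print(np.round(p,4),np.round(o["force"],1))
im=cams.read_camera("side"); cv2.imwrite(f"pics/{sys.argv[1]}.png",im); g=cv2.cvtColor(im,cv2.COLOR_BGR2GRAY)
u=w2pix("side",p).astype(int)
for a in (10,15,20,25):
    t=np.radians(a); P=p+[0,0,.019]; d=np.array([np.sin(t)*.985,np.sin(t)*.17,np.cos(t)])
    b=P-d*.079; n=np.array([np.cos(t)*.985,np.cos(t)*.17,-np.sin(t)])
    print(a,"bottom corners",np.round(w2pix("side",b-n*.0205),1),np.round(w2pix("side",b+n*.0205),1),"at z40 edges",np.round(w2pix("side",b+d*.04-n*.0205),1),np.round(w2pix("side",b+d*.04+n*.0205),1))
print("cols from",u[0]-18)
for v in range(u[1]-6,u[1]+34,3): print(v,''.join('%3d '%x for x in g[v,u[0]-18:u[0]+30]))
E
python3 sd.py s4
```

```text
[0.6155 0.1916 0.0612] [-0.3  1.4  5.9]
10 bottom corners [297.6 282.9] [281.4 287.5] at z40 edges [294.1 269.3] [277.6 273.9]
15 bottom corners [300.1 281.4] [284.3 287.2] at z40 edges [295.3 268.2] [279.2 274. ]
20 bottom corners [302.5 279.8] [287.1 286.7] at z40 edges [296.3 267.1] [280.8 274.1]
25 bottom corners [304.8 278. ] [290. 286.] at z40 edges [297.3 265.9] [282.3 274. ]
cols from 264
258  52  54  60  63  61  59  44  40  47  47  44  36  32  38  32  31  25  33  27  22  23  29  33  42  83 122 132 127 119  92  56  45  49  46  32  38  37  34  38  38  38  41  37  34  31  33  37  42 
261  64  56  48  45  45  43  52  56  60  44  38  42  56  85  90  47  33  29  27  28  22  22  31  46 101 142 143 134 125 117  73  51  42  44  49  47  46  41  39  36  39  37  43  42  42  41  46  45 
264  64  55  58  54  47  62  61  50  44  42  35  34  52  88 102  57  29  29  28  32  32  28  26  41  94 140 129 104  94  91  89  81  60  45  34  38  38  46  43  41  39  41  38  37  42  42  48  46 
267  91  63  64  56  55  65  70  74  68  59  40  39  52  77  76  59  35  32  29  31  27  25  26  32  54  77  
[... 1356 characters left out ...]
4  29  36  49  51  59  70  72  73  73  64  52  37  32  29  29  26  27  27  32  30  27  31  34  36  43  56  65 
291  91  94  94  93  97  94  92  92  95  93  95  99  91  92  92  93  96 108 123 118  83  45  37  30  29  25  32  32  36  37  35  32  32  27  32  29  28  31  31  30  27  35  32  31  34  41  45  42 
294  95  94  94  92  94  93  93  94  92  94  96  91  93  95  93  93  88  92  82  92 127 154 133  58  34  35  38  37  38  30  33  34  30  28  25  29  33  23  33  33  39  48  49  43  40  43  46  39 
297  94  95  96  94  94  91  92  96  95  96  96  92  95  93  93  91  91  89  84  81  97 123 127  55  29  28  31  35  25  33  39  40  38  38  35  40  41  42  44  41  46  43  45  46  73 125 159 150
```

Lean now ≈19-20° (right edge slope from (293,258) to (301,282)). Firm grip, lift, and compute the way to pocket two.

>>> arm_command(
  series="0 0 0 0 255;0 0 -20 0 255;0 0 -40 0 255;0 0 -40 0 255;0 0 -40 0 255;0 0 -20 0 255;0 0 0 0 255",
  squeeze=32,
)

```text
time_s: 21.48
tool_pos: [0.6171, 0.1922, 0.226]
tool_rot: [-180.0, -0.6, 9.6]
force: [0.8, 0.2, -0.6]
grip_width: 0.0402
grasp_force: 32.0
```

```bash
python3 go.py 0 -18.5 0 85.1
```

```text
t 21.48 TCP frame [ 22.9 313.7 177.7] F frame [ 1.   0.  -0.3] target [ 0.6017 -0.129   0.1532] shift [-69.2 314.2  72. ] yaw err deg 0.38
```

>>> arm_command(
  series="-20 0 0 0 255;-30 10 0 0 255;-19 30 0 0 255;0 39 0 0 255;0 39 0 0 255;0 39 0 0 255;0 39 0 0 255;0 39 0 0 255;0 39 0 0 255;0 39 0 0 255;0 1 0 -0.006 255;0 0 24 0 255;0 0 24 0 255;0 0 22 0 255;0 0 0 0 255;0 0 0 0 255",
)

```text
time_s: 22.82
tool_pos: [0.5971, -0.13, 0.1478]
tool_rot: [-179.9, 0.2, 9.9]
force: [0.5, 0.5, -0.4]
grip_width: 0.0403
grasp_force: 32.0
```

```bash
python3 go.py 0 -18.5 0 85.1; python3 fr.py 0
```

```text
t 22.82 TCP frame [-21.2  -0.2  78.4] F frame [ 0.6  0.4 -0.2] target [ 0.6017 -0.129   0.1532] shift [ 4.8 -0.3 -5.4] yaw err deg 0.03
t 22.82 P in frame mm [-27.7  -0.2  96.3] force in frame [ 0.65  0.42 -0.2 ] tool_rot [-179.9     0.23    9.91]
```

>>> arm_command(
  series="-0.4 0 3 0 255;-0.4 0 3 0 255;-0.5 0 3 0 255;-0.5 0 3 0 255;0 0 0 0 255;0 0 0 0 255",
)

```text
time_s: 23.32
tool_pos: [0.5969, -0.1307, 0.1379]
tool_rot: [180.0, 0.0, 9.9]
force: [-0.1, -0.5, -1.4]
grip_width: 0.0398
grasp_force: 32.0
```

```bash
python3 fr.py 0
```

```text
t 23.32 P in frame mm [-24.6  -0.8  86.9] force in frame [ 0.3  -0.48 -1.41] tool_rot [179.99   0.     9.9 ]
```

>>> arm_command(
  series="-0.8 0 1.9 0 255;-0.7 0 1.9 0 255;-0.7 0 1.9 0 255;-0.7 0 1.9 0 255;0 0 0 0 255;0 0 0 0 255",
)

```text
time_s: 23.82
tool_pos: [0.5946, -0.1312, 0.1308]
tool_rot: [180.0, -0.1, 9.9]
force: [0.8, 1.1, 3.0]
grip_width: 0.0399
grasp_force: 32.0
```

```bash
python3 fr.py 0
```

```text
t 23.82 P in frame mm [-24.3  -0.9  79.4] force in frame [-0.12  0.89  3.18] tool_rot [ 1.7997e+02 -7.0000e-02  9.9100e+00]
```

>>> arm_command(
  series="-0.8 0 1.9 0 255;-0.8 0 1.9 0 255;-0.7 0 1.9 0 255;-0.7 0 1.9 0 255;0 0 0 0 255;0 0 0 0 255",
)

```text
time_s: 24.32
tool_pos: [0.5921, -0.1316, 0.1234]
tool_rot: [180.0, -0.1, 9.9]
force: [2.4, 0.9, 4.8]
grip_width: 0.04
grasp_force: 32.0
```

```bash
python3 fr.py 0
```

```text
t 24.32 P in frame mm [-24.2  -0.9  71.5] force in frame [0.73 0.49 5.38] tool_rot [ 1.7996e+02 -1.3000e-01  9.9100e+00]
```

>>> arm_command(
  series="-0.7 0 1.9 0 255;-0.7 0 1.9 0 255;0 0 0 0 255;0 0 0 0 255",
)

```text
time_s: 24.65
tool_pos: [0.5935, -0.1313, 0.1222]
tool_rot: [179.9, -0.5, 9.9]
force: [5.3, 1.3, 12.9]
grip_width: 0.0401
grasp_force: 32.0
```

```bash
python3 fr.py 0
```

```text
t 24.65 P in frame mm [-22.4  -0.9  70.9] force in frame [ 0.71  0.37 14.  ] tool_rot [179.88  -0.48   9.94]
```

>>> arm_command(
  series="0.4 0 -1.2 0 255;0.4 0 -1.2 0 255;0 0 0 0 255;2.3 0 0.8 0 255;2.3 0 0.8 0 255;2.3 0 0.8 0 255;2.3 0 0.8 0 255;0 0 0 0 255",
)

```text
time_s: 25.32
tool_pos: [0.5997, -0.1302, 0.1195]
tool_rot: [180.0, 0.0, 9.9]
force: [-1.5, 0.3, 12.1]
grip_width: 0.0398
grasp_force: 32.0
```

```bash
python3 fr.py 0
```

```text
t 25.32 P in frame mm [-15.6  -0.9  70.5] force in frame [-5.52  0.52 10.84] tool_rot [1.7996e+02 2.0000e-02 9.9100e+00]
```

>>> arm_command(
  series="0.4 0 -1.2 0 255;2.3 0 0.7 0 255;2.3 0 0.7 0 255;2.3 0 0.7 0 255;2.3 0 0.7 0 255;0 0 0 0 255",
)

```text
time_s: 25.82
tool_pos: [0.6084, -0.129, 0.1166]
tool_rot: [180.0, 0.1, 9.9]
force: [-2.2, -0.3, 7.1]
grip_width: 0.04
grasp_force: 32.0
```

```bash
python3 fr.py 0
```

```text
t 25.82 P in frame mm [-6.3 -1.1 70.8] force in frame [-4.48  0.12  5.97] tool_rot [1.7997e+02 1.1000e-01 9.8900e+00]
```

Going smoothly, at light load. Continue back to the board.

>>> arm_command(
  series="2.3 0 0.8 0 255;2.3 0 0.8 0 255;2.3 0 0.8 0 255;2.3 0 0.8 0 255;0 0 0 0 255;0 0 0 0 255",
)

```text
time_s: 26.32
tool_pos: [0.6174, -0.1275, 0.1133]
tool_rot: [180.0, 0.1, 9.9]
force: [-1.5, -0.7, 6.4]
grip_width: 0.0402
grasp_force: 32.0
```

```bash
python3 fr.py 0
```

```text
t 26.32 P in frame mm [ 3.3 -1.2 70.8] force in frame [-3.68 -0.39  5.42] tool_rot [1.7997e+02 1.1000e-01 9.8800e+00]
```

>>> arm_command(
  series="1.9 0 0.7 0 255;1.9 0 0.7 0 255;0 0 0 0 255;0 0 0 0 255",
)

```text
time_s: 26.65
tool_pos: [0.6192, -0.1272, 0.1125]
tool_rot: [180.0, 0.4, 9.9]
force: [-7.6, 0.0, 12.8]
grip_width: 0.0401
grasp_force: 34.7
```

```bash
python3 fr.py 0
```

```text
t 26.65 P in frame mm [ 5.3 -1.3 70.7] force in frame [-11.4    1.35   9.42] tool_rot [179.97   0.35   9.86]
```

>>> arm_command(
  series="0 0 0 0 100;-1 0 0 0 95;-1 0 0 0 95;-1 0 0 0 95;0 0 0 0 95;-5 0 -20 0 95;-10 0 -30 0 95;-15 0 -30 0 95;-20 0 -20 0 95;-20 0 0 0 255;-10 0 0 0 255;0 0 0 0 255;0 0 0 0 255",
  squeeze=10,
)

```text
time_s: 27.73
tool_pos: [0.5398, -0.1405, 0.211]
tool_rot: [-180.0, 0.0, 9.9]
force: [-0.2, 0.2, -0.2]
grip_width: 0.0354
grasp_force: 0.0
```

```bash
python3 go.py 0 -48 0 32; python3 ov.py 0 -3 20.5 p3;python3 - <<'E'
import cv2,numpy as np
# crop with rings; print centre column, find ring rows (red / blue) and surfaces
B=cv2.imread("pics/p3.png")
for v in range(140,600,9): print(v,B[v,385:415].mean(0).astype(int),end=' | ')
E
```

```text
t 27.73 TCP frame [-97.5  -0.7 117.9] F frame [-0.   0.3 -0.2] target [ 0.5566 -0.1369  0.1134] shift [17.2 -0.7 97.7] yaw err deg 0.07
140 [22 27 31] | 149 [250 250 254] | 158 [160 234 253] | 167 [192 248 255] | 176 [179 243 254] | 185 [ 74 120 166] | 194 [254 254 254] | 203 [175 175 253] | 212 [252 252 253] | 221 [252 252 253] | 230 [254  90  90] | 239 [252 252 253] | 248 [252 252 253] | 257 [253 253 254] | 266 [249 249 251] | 275 [119 125 137] | 284 [55 60 71] | 293 [78 86 96] | 302 [144 160 171] | 311 [132 143 152] | 320 [59 69 78] | 329 [52 60 67] | 338 [54 64 86] | 347 [ 51  61 112] | 356 [ 21  23 169] | 365 [48 53 62] | 374 [55 60 68] | 383 [86 47 53] | 392 [23 31 40] | 401 [33 35 40] | 410 [24 28 33] | 419 [124 137 145] | 428 [191 205 213] | 437 [223 231 236] | 446 [102 119 130] | 455 [177 200 215] | 464 [175 197 212] | 473 [105 118 131] | 482 [163 166 170] | 491 [222 222 226] | 500 [242  81  83] | 509 [224 222 225] | 518 [224 223 226] | 527 [225 225 227] | 536 [235 234 236] | 545 [239 239 241] | 554 [227 226 229] | 563 [164 167 177] | 572 [246 251 250] | 581 [243 249 251] | 590 [147 153 155] | 599 [156 162 165] |
```

Run:
```python
from h import *
x=np.array([.5902,-.1310,.1735,.0669])
Y=Ro.from_euler('z',x[2]).as_matrix();R=Y@Ro.from_euler('y',20,degrees=True).as_matrix()
o=np.array([x[0],x[1],x[3]])
f=lambda a,z:w2pix("wrist",o+R@(np.array([a,0,z])/1e3))
for d in(-3,0):
    c=f(1.5,105+d); y0=int(max(0,min(np.mean([f(22,105+d)[1],f(-19,105+d)[1]])-120,240)))
    g=lambda a,z:round((f(a,z)[1]-y0)*2.5)
    print(d,y0,"home cap-bottom front",g(-19,85+d),"tilted fwd 5 at top",g(-19-4,85+d),"cap top front",g(-19,105+d),g(-24,105+d),"bottom",g(-19,d),g(-27,d))
```

```text
-3 0 home cap-bottom front 411 tilted fwd 5 at top 428 cap top front 387 410 bottom 478 501
0 0 home cap-bottom front 408 tilted fwd 5 at top 425 cap top front 383 406 bottom 476 500
```

Row readings (cap 386/415, underside 477) match the home prediction (387/411/478), so the black jar is home. Now to the red/blue cap.

>>> arm_command(
  series="0 -30 0 0 95;0 -38 0 0 95;0 -38 0 0 95;0 -38 0 0 95;0 -38 0 0 95;0 -38 0 0 95;0 -38 0 0 95;0 -38 0 0 95;16 -38 0 0 95;16 -38 0 0 95;16 -38 0 0 95;16 -38 0 0 95;14 -36 0 0 95;0 0 0 0 95;0 0 0 0 95",
)

```text
time_s: 29.03
tool_pos: [0.5319, 0.3539, 0.2097]
tool_rot: [-179.8, 0.2, 10.3]
force: [1.1, 0.0, 1.0]
grip_width: 0.0548
grasp_force: 0.0
```

Run:
```python
from h import *
import cv2
o=telemetry.get_obs(); p=np.array(o["tool_pos"]); print(o["time_s"],np.round(p,4),np.round(o["tool_rot"],2))
print(w2pix("wrist",[.5336,.3496,.105]))
im=cams.read_camera("wrist"); cv2.imwrite("pics/d_look.png",im)
h=cv2.cvtColor(im,cv2.COLOR_BGR2HSV)
m=(((h[...,0]<12)|(h[...,0]>168))&(h[...,1]>110)&(h[...,2]>60)).astype(np.uint8)
n,l,s,c=cv2.connectedComponentsWithStats(cv2.morphologyEx(m,cv2.MORPH_CLOSE,np.ones((9,9))))
for i in range(1,n):
    if s[i,4]>150:
        u,v=s[i,0]+s[i,2]/2,s[i,1]+s[i,3]/2
        w=pix2w("wrist",u,v,.105); T=Ro.from_euler('xyz',o["tool_rot"],degrees=True).as_matrix()
        print(s[i],np.round(w,4),"shift",np.round(T.T@(np.array([w[0],w[1],.058])-p)*1e3,1))
```

```text
29.0333 [0.5319 0.3539 0.2097] [-179.82    0.24   10.27]
[325.84420826 238.28598269]
[381  94  33  25 215] [0.6369 0.315  0.105 ] shift [ 97.1  57.5 151.2]
[593 128  36  22 248] [0.6423 0.161  0.105 ] shift [ 75.  209.9 150.8]
[ 287  186   62   75 2406] [0.5452 0.3546 0.105 ] shift [ 13.9   2.1 151.7]
[ 367  235   66   79 2821] [0.5155 0.2834 0.105 ] shift [-28.   66.9 151.7]
[615 269  25  27 191] [0.5407 0.1032 0.105 ] shift [-35.4 248.7 151.1]
[ 332  288   45   43 1429] [0.479  0.3126 0.105 ] shift [-58.7  31.6 151.9]
```

Run:
```python
import cv2,numpy as np
im=cv2.imread("pics/d_look.png")
h=cv2.cvtColor(im,cv2.COLOR_BGR2HSV)
for v in range(180,272,4):
    r=''
    for u in range(276,366,2):
        H,S,V=h[v,u]
        r+='r' if (H<12 or H>168) and S>110 and V>60 else 'b' if 95<H<130 and S>80 and V>50 else 'W' if V>150 and S<70 else 'o' if 12<=H<25 and S>170 and V>120 else '.' if V<50 else '-'
    print(v,r)
```

```text
180 -..--...---....----..--------..---..-----....
184 r------------...-.--.................--.-----
188 ....-..-..---....--......--........-r----.---
192 .-.--..---.......------------..........--....
196 ---.-------.-------rrrrrrrrr---..--.....-----
200 ...-.....--...-.brrr--r-rrrrrW---......-.....
204 .---...------.r--Wrrrr--rrr-rrWW--..........-
208 ...-----.....-WW-r....--......r-W-..........-
212 -----....--r-WW-...-rrrrrrrr-....W-.........-
216 ------------WW..rrrrrrrrrrrrrrrr-.--.........
220 ---------...W.rrrrrrrrrrrrrrrrrrrr--.........
224 .....--...-..-rrrrrrbb.bbbbb.rrrrrrr.........
228 -.-r-....---rrrrrr...bbb-Wbbbb-rrrrrr........
232 ....---.-..-rrrrr-..--r.-Wbbbb-brrrrr........
236 ----.....--rrrrr--.b--r---rrbb-brrrrr........
240 ------.--..rrrrr--b--Wb-rrrrbb-brrrrr........
244 -..-.-------rrrrr-..--bb---bbb-rrrrr.........
248 --.-----r....rrrrrrb.bbbb.bbbrrrrrr..........
252 -----...--..--rrrrrrrrrrrrrrrrrrrr...........
256 .---.-.....---..-rrrrrrrrrrrrrr..............
260 -.-..--.....--.......rrrrrr-.................
264 ..-...--.-.---.-.............................
268 -...........--........-.....-................
```

Red disc is centred at (323.5,236). Descending.

>>> arm_command(
  series="1.5 1.6 30 0.006 95;1.5 1.6 40 0 95;0 0 40 0 95;0 0 36 0 95;0 0 8 0 95;0 0 0 0 95;0 0 0 0 95;0 0 0 0 255;0 0 0 0 255;0 0 0 0 255;0 0 0 0 255;0 0 0 0 255;0 0 0 0 255;0 0 0 0 255;0 0 0 0 255",
  squeeze=6,
)

```text
time_s: 30.33
tool_pos: [0.5382, 0.3484, 0.0596]
tool_rot: [-179.9, -0.2, 9.6]
force: [0.4, 1.5, 6.1]
grip_width: 0.0408
grasp_force: 6.0
```

>>> arm_command(
  series="3.5 0 -0.7 0 255;3.5 0 -0.6 0 255;3.5 0 -0.4 0 255;3.5 0 -0.3 0 255;3.5 0 -0.2 0 255;3.5 0 0 0 255;3.5 0 0.1 0 255;3.5 0 0.2 0 255;0 0 0 0 255;0 0 0 0 255",
)

```text
time_s: 31.17
tool_pos: [0.5654, 0.3518, 0.0598]
tool_rot: [-180.0, -0.0, 9.5]
force: [-0.0, 2.3, 5.6]
grip_width: 0.0406
grasp_force: 6.0
```

```bash
python3 sd.py s5
```

```text
[0.5654 0.3518 0.0598] [-0.   2.3  5.6]
10 bottom corners [320.5 321.4] [302.4 326.7] at z40 edges [317.  306.8] [298.6 312.1]
15 bottom corners [323.3 319.8] [305.6 326.3] at z40 edges [318.3 305.7] [300.3 312.2]
20 bottom corners [326. 318.] [308.8 325.7] at z40 edges [319.5 304.5] [302.  312.3]
25 bottom corners [328.5 316.1] [312.  324.9] at z40 edges [320.6 303.2] [303.8 312.2]
cols from 286
296 109  65  53  44  43  37  32  33  26  31  28  24  29  23  23  26  30  18  26  28  22  25  24  26  37  77 127 142 138 127 108  64  33  28  25  27  32  37  60  78  89 100 113 114 116 115 116 117 
299 101  60  50  54  52  52  43  36  33  39  46  66 102 134 131  53  23  25  26  27  29  26  21  30  45 120 179 178 171 158 129  92  60  37  31  35  32  37  63  82  88  99 112 116 119 116 114 116 
302  58  55  62  68  73  79  66  46  41  41  42  37  47  69  80  42  26  25  21  18  25  28  28  28  41  93 131 116 103 104 109 100  93  98  59  36  21  33  52  79  88  99 111 115 117 116 115 115 
305  72  88  89  78  59  47  43  34  29  34  33  35  43  52  46  37  30  24  28  26  25  24  25  23  32  67 1
[... 1356 characters left out ...]
3  32  27  31  53  67  80  84  87  92  92  94  91  80  70  59  52  33  28  29  28  36  34  33  33  36  31  43 
329  31  33  35  29  42  30  36  33  30  31  28  36  30  30  32  34  30  30  34  36  35  36  32  31  28  32  32  30  34  33  30  28  23  27  29  24  26  30  37  36  32  25  34  31  34  36  49  48 
332  27  27  30  37  33  28  33  39  41  43  46  53  59  67  61  47  27  27  37  36  34  35  35  28  36  29  32  33  34  29  28  35  35  38  43  34  35  38  36  44  45  37  32  26  31  24  30  32 
335  28  27  33  31  43  50  58  50  44  36  48  54  56  58  56  41  42  35  36  35  33  41  41  46  44  46  47  31  33  40  40  39  39  40  37  38  34  35  38  32  42  43  36  39  37  35  29  34
```

Lean ≈21°, good. Firm grip, lift.

>>> arm_command(
  series="0 0 0 0 255;0 0 -20 0 255;0 0 -40 0 255;0 0 -40 0 255;0 0 -40 0 255;0 0 -20 0 255;0 0 0 0 255",
  squeeze=32,
)

```text
time_s: 31.8
tool_pos: [0.5671, 0.3511, 0.2245]
tool_rot: [180.0, -0.4, 9.5]
force: [0.6, 0.4, -1.6]
grip_width: 0.0401
grasp_force: 32.0
```

```bash
python3 go.py 1 -17.5 0 88
```

```text
t 31.8 TCP frame [  2.9 388.9 168.7] F frame [ 1.2  0.3 -1.3] target [ 0.5881 -0.04    0.1556] shift [-44.  389.2  68.8] yaw err deg 0.49
```

>>> arm_command(
  series="-20 20 0 0 255;-20 39 0 0 255;-3 39 0 0 255;0 39 0 0 255;0 39 0 0 255;0 39 0 0 255;0 39 0 0 255;0 39 0 0 255;0 39 0 0 255;0 39 0 0 255;0 18 0 -0.008 255;0 0 22 0 255;0 0 22 0 255;0 0 20 0 255;0 0 0 0 255;0 0 0 0 255",
)

```text
time_s: 33.13
tool_pos: [0.5852, -0.0384, 0.153]
tool_rot: [-180.0, 0.4, 10.0]
force: [-0.8, 1.1, -0.5]
grip_width: 0.0399
grasp_force: 32.0
```

```bash
python3 fr.py 1
```

```text
t 33.13 P in frame mm [-25.6   2.1 102.5] force in frame [-0.38  1.21 -0.66] tool_rot [-179.97    0.36    9.96]
```

>>> arm_command(
  series="-1.1 0.5 3.4 0 255;-1.1 0.5 3.4 0 255;-1.1 0.4 3.4 0 255;-1.1 0 3.4 0 255;-1.1 0 3.4 0 255;0 0 0 0 255;0 0 0 0 255",
)

```text
time_s: 33.72
tool_pos: [0.5823, -0.0394, 0.1386]
tool_rot: [180.0, 0.0, 10.0]
force: [0.0, 1.1, -0.5]
grip_width: 0.0401
grasp_force: 32.0
```

```bash
python3 fr.py 1
```

```text
t 33.72 P in frame mm [-23.5   1.6  88. ] force in frame [ 0.37  1.12 -0.36] tool_rot [1.7999e+02 2.0000e-02 1.0020e+01]
```

>>> arm_command(
  series="-0.7 0 1.9 0 255;-0.7 0 1.9 0 255;-0.7 0 1.9 0 255;-0.7 0 1.9 0 255;0 0 0 0 255;0 0 0 0 255",
)

```text
time_s: 34.22
tool_pos: [0.5801, -0.0398, 0.1315]
tool_rot: [180.0, -0.0, 10.0]
force: [0.9, 0.4, 1.8]
grip_width: 0.0399
grasp_force: 32.0
```

```bash
python3 fr.py 1
```

```text
t 34.22 P in frame mm [-23.2   1.6  80.5] force in frame [0.26 0.21 1.97] tool_rot [ 1.7998e+02 -4.0000e-02  1.0020e+01]
```

>>> arm_command(
  series="-0.8 0 1.9 0 255;-0.8 0 1.9 0 255;-0.7 0 1.9 0 255;-0.7 0 1.9 0 255;0 0 0 0 255;0 0 0 0 255",
)

```text
time_s: 34.72
tool_pos: [0.5773, -0.0403, 0.124]
tool_rot: [180.0, -0.1, 10.0]
force: [1.5, 1.0, 4.4]
grip_width: 0.0404
grasp_force: 32.0
```

```bash
python3 fr.py 1
```

```text
t 34.72 P in frame mm [-23.2   1.6  72.5] force in frame [0.09 0.7  4.7 ] tool_rot [ 1.7998e+02 -7.0000e-02  1.0020e+01]
```

>>> arm_command(
  series="-0.7 0 1.9 0 255;-0.7 0 1.9 0 255;0 0 0 0 255;0 0 0 0 255",
)

```text
time_s: 35.05
tool_pos: [0.5766, -0.0404, 0.1207]
tool_rot: [180.0, -0.2, 10.0]
force: [2.2, 0.7, 6.9]
grip_width: 0.0401
grasp_force: 32.1
```

```bash
python3 fr.py 1
```

```text
t 35.05 P in frame mm [-22.8   1.6  69.2] force in frame [-0.19  0.3   7.29] tool_rot [ 1.7997e+02 -1.6000e-01  1.0030e+01]
```

>>> arm_command(
  series="-0.7 0 1.9 0 255;0 0 0 0 255;0 0 0 0 255",
)

```text
time_s: 35.3
tool_pos: [0.5773, -0.0401, 0.12]
tool_rot: [179.9, -0.3, 10.0]
force: [3.7, 1.3, 10.4]
grip_width: 0.0403
grasp_force: 32.1
```

```bash
python3 fr.py 1
```

```text
t 35.3 P in frame mm [-21.9   1.8  68.8] force in frame [ 0.13  0.67 11.07] tool_rot [179.95  -0.34  10.05]
```

The stop is felt (steep rise to 11 N). Easing and sliding back.

>>> arm_command(
  series="0.4 0.5 -1.2 0 255;0.4 0.5 -1.2 0 255;2.3 0.5 0.7 0 255;2.3 0 0.7 0 255;2.3 0 0.7 0 255;2.3 0 0.7 0 255;0 0 0 0 255",
)

```text
time_s: 35.88
tool_pos: [0.5841, -0.0408, 0.1175]
tool_rot: [180.0, 0.1, 10.0]
force: [-0.3, 0.7, 7.8]
grip_width: 0.0396
grasp_force: 32.1
```

```bash
python3 fr.py 1
```

```text
t 35.88 P in frame mm [-14.8  -0.1  68.7] force in frame [-2.81  0.72  7.31] tool_rot [1.7997e+02 1.4000e-01 1.0020e+01]
```

>>> arm_command(
  series="2.3 0 0.8 0 255;2.3 0 0.8 0 255;2.3 0 0.8 0 255;2.3 0 0.8 0 255;0 0 0 0 255",
)

```text
time_s: 36.3
tool_pos: [0.5931, -0.0395, 0.1142]
tool_rot: [180.0, 0.1, 10.0]
force: [0.3, 0.2, 8.5]
grip_width: 0.0399
grasp_force: 32.1
```

```bash
python3 fr.py 1
```

```text
t 36.3 P in frame mm [-5.1 -0.4 68.7] force in frame [-2.57  0.11  8.12] tool_rot [1.7995e+02 1.5000e-01 1.0010e+01]
```

>>> arm_command(
  series="2.3 0 0.7 0 255;2.3 0 0.7 0 255;2.3 0 0.7 0 255;2.3 0 0.8 0 255;0 0 0 0 255",
)

```text
time_s: 36.72
tool_pos: [0.6019, -0.0379, 0.1109]
tool_rot: [180.0, 0.2, 10.0]
force: [-0.4, 0.7, 6.6]
grip_width: 0.0398
grasp_force: 32.1
```

```bash
python3 fr.py 1
```

```text
t 36.72 P in frame mm [ 4.4 -0.3 68.7] force in frame [-2.48  0.72  6.1 ] tool_rot [179.96   0.18  10.01]
```

>>> arm_command(
  series="1.9 0 0.7 0 255;1.9 0 0.7 0 255;0 0 0 0 255;0 0 0 0 255",
)

```text
time_s: 37.05
tool_pos: [0.603, -0.0377, 0.1105]
tool_rot: [179.9, 0.5, 10.0]
force: [-9.2, -0.3, 16.5]
grip_width: 0.0401
grasp_force: 36.9
```

```bash
python3 fr.py 1
```

```text
t 37.05 P in frame mm [ 5.6 -0.3 68.6] force in frame [-14.23   1.27  12.41] tool_rot [179.93   0.51   9.99]
```

Board reached. Release and retreat, then check rows by code.

>>> arm_command(
  series="0 0 0 0 100;-1 0 0 0 95;-1 0 0 0 95;-1 0 0 0 95;0 0 0 0 95;-5 0 -20 0 95;-10 0 -30 0 95;-15 0 -30 0 95;-20 0 -20 0 95;-20 0 0 0 255;-10 0 0 0 255;0 0 0 0 255;0 0 0 0 255",
  squeeze=10,
)

```text
time_s: 38.13
tool_pos: [0.5247, -0.0514, 0.2092]
tool_rot: [180.0, 0.0, 10.0]
force: [0.4, -0.5, -0.2]
grip_width: 0.0351
grasp_force: 0.0
```

Run:
```python
from h import *
import cv2
x=np.array([.5902,-.1310,.1735,.0669])
Y=Ro.from_euler('z',x[2]).as_matrix();R=Y@Ro.from_euler('y',20,degrees=True).as_matrix()
im=cams.read_camera("wrist"); cv2.imwrite("pics/end.png",im)
for k,nm,d,r in((-1,"one",-5.5,22.5),(0,"two",-2,20.5),(1,"three",-3,20.5)):
    o=Y@np.array([0,.09*k,0])+[x[0],x[1],x[3]]
    f=lambda a,z:w2pix("wrist",o+R@(np.array([a,0,z])/1e3))
    fr=22-2*r
    print(nm,"pred rows: captop",f(fr,105+d).round(1),"capbot",f(fr,85+d).round(1),"bottom",f(fr,d).round(1),"bottom-6mm",f(fr-6,d).round(1),"plate front",f(-48,d).round(1))
    u0,v0=f(fr,105+d);u1,v1=f(-48,d)
    for v in range(int(v0)-12,int(v1)+4,3):
        u=int(u0+(u1-u0)*(v-v0)/(v1-v0)); print(v,im[v,u-4:u+5].mean(0).astype(int).tolist(),end=' ')
    print()
```

```text
one pred rows: captop [646.9 164.9] capbot [617.2 173.5] bottom [534.4 197.6] bottom-6mm [534.6 204.7] plate front [535.3 227.3]
152 [-9223372036854775808, -9223372036854775808, -9223372036854775808] 155 [-9223372036854775808, -9223372036854775808, -9223372036854775808] 158 [-9223372036854775808, -9223372036854775808, -9223372036854775808] 161 [-9223372036854775808, -9223372036854775808, -9223372036854775808] 164 [-9223372036854775808, -9223372036854775808, -9223372036854775808] 167 [78, 167, 82] 170 [49, 97, 62] 173 [51, 92, 130] 176 [44, 53, 65] 179 [52, 82, 114] 182 [40, 47, 52] 185 [34, 37, 39] 188 [62, 89, 116] 191 [54, 75, 89] 194 [147, 196, 210] 197 [115, 167, 202] 200 [84, 129, 172] 203 [80, 127, 169] 206 [81, 126, 169] 209 [83, 128, 170] 212 [120, 153, 186] 215 [201, 208, 217] 218 [230, 229, 234] 221 [230, 229, 233] 224 [232, 230, 233] 227 [181, 236, 254] 230 [255, 255, 255] 
two pred rows: captop [486.  155.7] capbot [470.7 165.3] bottom [428.2 191.9] bottom-6mm [428.3 199.1] plate front [428.7 226.7]
143 [66, 74, 84] 146 [63, 69, 79] 149 [62, 70, 79] 152 [70, 77, 87] 155 [
[... 604 characters left out ...]
7]
143 [32, 88, 233] 146 [51, 95, 226] 149 [56, 103, 235] 152 [62, 108, 238] 155 [87, 127, 240] 158 [42, 44, 40] 161 [32, 41, 73] 164 [25, 29, 33] 167 [83, 102, 138] 170 [151, 186, 234] 173 [108, 142, 205] 176 [110, 144, 203] 179 [110, 148, 211] 182 [111, 146, 208] 185 [109, 145, 210] 188 [150, 159, 169] 191 [220, 223, 227] 194 [227, 227, 228] 197 [227, 227, 230] 200 [228, 227, 230] 203 [229, 227, 230] 206 [229, 228, 229] 209 [228, 227, 229] 212 [229, 228, 230] 215 [239, 238, 240] 218 [242, 242, 244] 221 [204, 203, 206] 224 [205, 202, 205] 227 [117, 172, 222] <stdin>:13: RuntimeWarning: Mean of empty slice.
  ret = um.true_divide(
<stdin>:13: RuntimeWarning: invalid value encountered in cast
```

All three check out as home: three-dot rows 157/167/189 against the predicted 156/165/192. The gripper is clear, so I'm handing in.

```bash
python3 -c "
from cell import env
print(env.sign_off())"
```

```text
the job is handed in; nothing more can be done
None
```

The job is handed in with all three jars in their own pockets under the lips. By my camera-row and force checks they are home, though `sign_off()` returned no verdict. I did not re-measure the mug, honey jar, timer and tin at the end.

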